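Nest the empty screw cups in the bench drawer, lay the busbar by them and shut it

ROBOT

A 6-joint arm with a two-finger parallel gripper is mounted at the origin on the work surface. World frame = base frame: x ahead of the robot, y to its left, z up, the work surface at z = 0. Lengths are in m, angles in rad, forces in N, time in s.
With the tool pointing down it reaches from about 0.3 to 0.775 m from the base axis. Payload 14.6 kg.
Tool frame: the origin (TCP) lies at the very end of the fingers, on their centre line; the grasp point (between the pads) lies 19 mm behind it (ctrl.grasp_offset is the distance from the TCP to the grasp point, in m); z points along the fingers, y is the line along which they close (so a half turn about z gives the same grasp; the last joint's range is limited). The gripper opens to 94 mm and grips with 3 to 60 N. Pads are 16 mm wide; open, the fingers measure 119 mm over their backs; the gripper's body (75 mm by 177 mm) begins 78 mm behind the grasp point.
Start: joints at [1.197, 0.3, 1.521, -0, 1.321, -0.067], TCP at [0.166, 0.524, 0.205] pointing down, gripper open.
Joint ranges: [-3.03, 3.03], [-0.79, 2.21], [0.23, 2.52], [-1.04, 4.18], [0, 3.07], [-2.55, 2.55]. Speed limits (rad/s): [2.22, 2.22, 2.57, 3.14, 3.14, 3.14].

INTERFACE

Orientations are given as [roll, pitch, yaw] about the fixed x, y, z axes, in that order (R = Rz(yaw) Ry(pitch) Rx(roll)).
In Python, from station import ctrl gives the robot as it stands.
- The arm moves only by the tool step_arm, never from a script. Its argument "plan" is a list that holds one entry, the list of rows, each a list of 6 numbers: the shift along the tool's x, y, z in units of 30 mm (1.0 is 30 mm), then the turn, a rotation vector about the tool's x, y, z in units of 6 degrees (1.0 is 6 degrees). In form: [[[dx, dy, dz, wx, wy, wz], ...]]. A call has 1 to 8 rows; each row is the pose to reach, as a shift and turn from the pose commanded when the call began, along the tool's axes at that moment; what a row does not reach only later rows make up. A row lasts 1/12 s, in which the tool goes at most 41.7 mm and 7.16 degrees, less where a joint would pass 70% of its speed; a pose out of reach is approached as far as the arm can. A call with a gripper value outside its range is refused whole. "grip" is the opening, from 0 (shut) to 1 (fully open), set as the call begins (left out, the last holds). The fingers move at their own pace and stop on an object; "squeeze" is the grip in N (left out, the last holds). Time passes only in rows, so rows that repeat a pose let the fingers close. It gives the time, the measured TCP pose, the force, the opening and the grip force at its end, in the units of the state.
- ctrl.get_obs(): the state, without advancing time (a new reading comes with each control period).
- ctrl.camera(name): name is "side" or "top"; returns the picture (420x560x3 uint8, red, green, blue); there is no depth.
- ctrl.camera_model(name): a dict with "intrinsics" (3x3 intrinsics, pixels), "R" (3x3) and "t" (3): a world point X has camera coordinates R X + t. Camera axes: x right, y down, z forward; pixel columns grow to the right and rows downward; lengths in m; the calibration is good to about 2 mm. A picture is of the moment at which its call begins. camera_model takes no time and is no camera call.
- ctrl.hand_in(): hands the job in; it is judged then, once.
Trained networks look in the newest picture that a camera, given by its name, has taken for a name from the list of things; names that differ only in an ending like _2 or _b are one class to them, and where a whole thing is asked for, a point or a joint stands for the part that bears it (a point fixed in the world has none). Each returns a list of dicts, best first, with "confidence" (0 to 1); they miss things now and then, are a little off and sometimes report something else, mostly with a low value. They report only what shows in the picture. A call takes as long as a camera call.
- ctrl.masks_of(query, camera): "pixels" (420x560 bool, what is visible of it) and "at" ([column, row] in pixels, amid what is visible of it).
- ctrl.place_of(query, camera): "at" ([column, row] in pixels: a listed point, or the origin of a listed thing).
The state is a dict: "time_s": time; "qpos": joint angles; "joint_vel": joint speeds; "tau": joint torques, N m; "ee_pos": TCP position; "eef_rot": TCP orientation; "force": force on the tool from outside, world axes, zero at the start; "moment": the same for the moment, N m; "grip_width": finger opening in m; "grip_force": force on a finger pad.
Only numpy, scipy, OpenCV 4.12 (cv2) and the standard library are available. Lean on these libraries where they do the work, as an engineer would, in place of code of your own. Each camera call takes 0.05 s, during which the arm holds its last target. There are 200 camera calls.

TASK

Clear the battery bench: pull the cabinet's drawer fully open, nest every empty white screw cup upright in the two tapered cup holders in the drawer, at most two cups to a holder (a second cup goes inside the first), and lay the insulated busbar flat on the drawer's raised shelf. Lower each cup gently until it just comes to rest squarely in the taper, without pressing it so that it wedges tight; then slide the drawer fully shut. Leave everything else on the bench where it is.

Things in the scene. Friction and masses are not known exactly. Their poses are not given: they have to be found in the camera images.
- cup1: empty tapered white plastic screw cup (3 or 4 alike), 90 mm high, outside diameter 62 mm at the rim, 47.6 mm at the foot, wall 3 mm, 40 to 85 g, upright on the bench at the start. Origin: centre of its underside, z up. At free rest in a holder its underside is 52.5 mm below the holder's rim; a second cup rests 37.5 mm higher than the first. Pressed down, it wedges tight in the taper
- cup2: empty tapered white plastic screw cup (3 or 4 alike), 90 mm high, outside diameter 62 mm at the rim, 47.6 mm at the foot, wall 3 mm, 40 to 85 g, upright on the bench at the start. Origin: centre of its underside, z up. At free rest in a holder its underside is 52.5 mm below the holder's rim; a second cup rests 37.5 mm higher than the first. Pressed down, it wedges tight in the taper
- cup3: empty tapered white plastic screw cup (3 or 4 alike), 90 mm high, outside diameter 62 mm at the rim, 47.6 mm at the foot, wall 3 mm, 40 to 85 g, upright on the bench at the start. Origin: centre of its underside, z up. At free rest in a holder its underside is 52.5 mm below the holder's rim; a second cup rests 37.5 mm higher than the first. Pressed down, it wedges tight in the taper
- cup4: empty tapered white plastic screw cup (3 or 4 alike), 90 mm high, outside diameter 62 mm at the rim, 47.6 mm at the foot, wall 3 mm, 40 to 85 g, upright on the bench at the start. Origin: centre of its underside, z up. At free rest in a holder its underside is 52.5 mm below the holder's rim; a second cup rests 37.5 mm higher than the first. Pressed down, it wedges tight in the taper
- busbar: flat aluminium busbar with an orange insulating sleeve, 130 mm long (x), 32 mm wide (y), 10 mm thick (z), about 110 g, lying on the bench at the start. Origin: centre of its underside
- drawer (a joint): how far the drawer is pushed in, m: 0 fully open, 0.19 shut (partly open at the start); it opens along the cabinet's -x, needs about 2 N and stays put. The grey cabinet is fixed, 270 mm deep (x), 300 wide, 190 high, its front edge flush with the inner face of the shut drawer's 15 mm front panel. Inside it is 166 mm high: two nested cups clear it, three do not
- handle (a point): middle of the drawer's horizontal handle bar, 11 mm thick, 100 mm long (along the drawer's y), 40 mm in front of the drawer's front panel (34 mm clear behind the bar), 34 mm below the cabinet's top; axes of the cabinet (-x: the way the drawer opens), moves with the drawer
- holder_l (a point): centre of the rim of the drawer's left (+y) cup holder, a grey tapered sleeve fixed in the drawer, same taper and wall as a cup: outside diameter 62 mm, inside 56 mm at its rim, 60 mm deep. Axes of the cabinet, moves with the drawer. With the drawer fully open the cabinet's front edge is 55 mm behind this point
- holder_r (a point): the same for the right (-y) holder, 130 mm from the left one
- shelf (a point): middle of the upper face of the raised grey shelf just behind the drawer's front panel, 85 mm (x) by 260 mm (y), with an 8 mm lip behind and at its ends; the front panel, 44 mm in front of this point, stands 51 mm higher; the holders' centres lie 91 mm behind it, their rims 39 mm lower. Axes of the cabinet, moves with the drawer
- module: bystander: circuit module with aluminium cover, 80 x 60 x 12 mm, lying among the cups; to be left alone. Origin: centre of its underside
- foam: bystander: black foam block 120 x 45 x 35 mm in front of the robot; to be left alone
- ruler: bystander: steel ruler 300 x 30 x 4 mm on the left; to be left alone
- tape: bystander: tape roll, 96 mm across, 25 mm high, on the right; to be left alone
- driver: bystander: screwdriver lying near the robot; to be left alone
- screwbin: bystander: small grey bin of screws 110 x 85 x 35 mm behind the cups; to be left alone

How it is judged:
By the outcome, as a careful person would: the job done as asked, in the order asked, and still so for the second after the job is handed in, with the robot touching nothing.
Of cup1, cup2, cup3, cup4 only 3 to 4 are there at a start; the rules pass over those that are not, and their reading is None.
At some moment in a run one of cup1, cup2, cup3, cup4, busbar may be knocked a few centimetres aside while the robot is not near it.
It also fails if it takes over 210 s, if anything falls off the work surface, if the arm or the gripper's body presses on something with over 40 N, if the wrist force passes 120 N, or if a joint passes its speed limit or range.

## Working session

There is one attempt and no reset: what is moved stays moved. The work goes in short steps, Python scripts to look and compute and a tool call to move; the robot and the scene stay as the last step left them, time stands still between calls to the robot, and variables do not carry over. Pictures are saved under pics/ and viewed, at most 14 in all, crops included, and the job is handed in when it is done.

Besides the shell and the picture viewer there is one more tool, called after "Emit:" as name(argument=value, ...) on one line, values as JSON. step_arm: Moves the arm, as the interface text tells. Its arguments: {"type":"object","properties":{"plan":{"type":"array","items":{"type":"array","items":{"type":"array","items":{"type":"number"}}}},"grip":{"type":"number"},"squeeze":{"type":"number"}},"required":["plan"]}

```bash
ls; mkdir -p pics; cat > h.py <<'E'
import numpy as np, cv2
from station import ctrl
def shot(n,f):
    im=ctrl.camera(n); cv2.imwrite('pics/'+f,im[:,:,::-1]); return im
def ray(n,px):
    m=ctrl.camera_model(n);K=np.array(m['intrinsics']);R=np.array(m['R']);t=np.array(m['t'])
    d=R.T@np.linalg.solve(K,[px[0],px[1],1.]); return -R.T@t,d/np.linalg.norm(d)
def atz(n,px,z):
    o,d=ray(n,px); return o+d*(z-o[2])/d[2]
def tri(a,b):
    A=[];y=[]
    for n,p in(('side',a),('top',b)):
        o,d=ray(n,p);P=np.eye(3)-np.outer(d,d);A.append(P);y.append(P@o)
    X=np.linalg.lstsq(np.vstack(A),np.hstack(y),rcond=None)[0]
    return X,[round(float(np.linalg.norm(A[i]@X-y[i]))*1e3,1) for i in(0,1)]
def proj(n,X):
    m=ctrl.camera_model(n);c=np.array(m['R'])@X+np.array(m['t']);p=np.array(m['intrinsics'])@c;return p[:2]/p[2]
E
python3 - <<'E'
from h import *
np.set_printoptions(precision=3,suppress=True)
for n in('side','top'):
    shot(n,n+'0.png'); print(n,ray(n,(280,210)))
    for q in('cup1','busbar','handle','holder_l','holder_r','shelf','module'):
        print(q,[(np.round(d['at'],1).tolist(),round(float(d['confidence']),2)) for d in ctrl.place_of(q,n)])
E
```

```text
pics
side (array([-0.023,  1.067,  1.228]), array([ 0.322, -0.658, -0.681]))
cup1 [([310.1, 170.1], 0.76), ([306.6, 213.2], 0.66), ([329.7, 177.8], 0.63), ([288.8, 184.4], 0.63)]
busbar [([275.8, 205.9], 0.67)]
handle [([321.8, 242.1], 0.7), ([250.8, 243.2], 0.58)]
holder_l [([184.4, 253.1], 0.74), ([206.8, 227.6], 0.63)]
holder_r [([184.4, 253.1], 0.74), ([206.8, 227.6], 0.63)]
shelf [([222.2, 237.3], 0.75)]
module [([316.1, 194.0], 0.52)]
top (array([ 0.204, -0.04 ,  1.526]), array([ 0.211,  0.003, -0.978]))
cup1 [([395.6, 225.0], 0.97), ([314.6, 235.4], 0.73), ([393.6, 196.3], 0.65)]
busbar [([313.4, 195.0], 0.74), ([197.3, 178.2], 0.6)]
handle [([194.5, 213.6], 0.71)]
holder_l [([178.2, 148.7], 0.97), ([222.1, 151.8], 0.55)]
holder_r [([178.2, 148.7], 0.97), ([222.1, 151.8], 0.55)]
shelf [([194.7, 179.6], 0.78)]
module [([354.3, 225.4], 0.69)]
```

```bash
python3 -c "
import cv2,numpy as np
print(1)"
```

```text
1
```

View pics/top0.png

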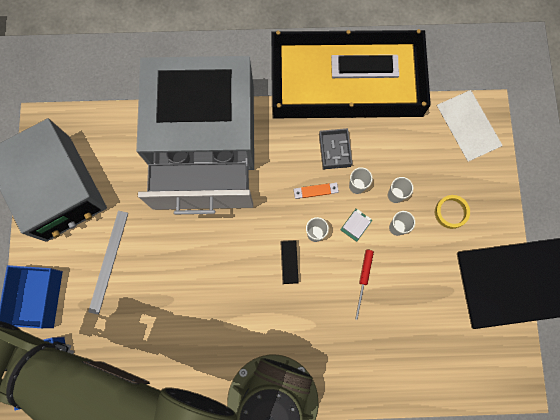

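View pics/side0.png

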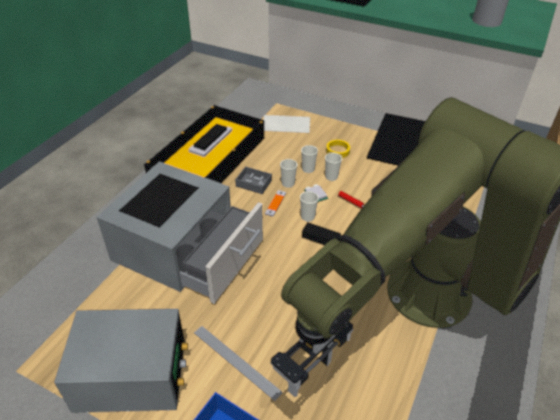

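The top view shows four cups at about (361,180), (401,189), (403,222) and (317,229). The busbar is at (316,190), and the drawer is partly open with its handle at (195,212). The side view confirms the layout.

```bash
cat >> h.py <<'E'
from scipy.optimize import least_squares
np.set_printoptions(precision=4,suppress=True)
_a=np.linspace(0,2*np.pi,40)
def sil(n,x,y,z0=0.):
    P=[proj(n,np.array([x+r*np.cos(t),y+r*np.sin(t),z])) for r,z in((.0238,z0),(.031,z0+.09)) for t in _a]
    h=cv2.convexHull(np.array(P,np.float32))[:,0]; m=cv2.moments(h); return np.array([m['m10'],m['m01']])/m['m00'],m['m00']
def masks(q,n,c=.3): return [d for d in ctrl.masks_of(q,n) if d['confidence']>c]
def cen(d): v,u=np.nonzero(d['pixels']); return np.array([u.mean(),v.mean()]),len(u)
def cups(take=True):
    """per-camera xy from mask centroid (z0=0), each view on its own"""
    out={}
    for n in('top','side'):
        if take: ctrl.camera(n)
        L=[]
        for d in masks('cup1',n):
            c,a=cen(d); p0=atz(n,c,.045)[:2]
            s=least_squares(lambda p:sil(n,*p)[0]-c,p0,diff_step=1e-4); L.append((s.x,round(a/sil(n,*s.x)[1],2),round(float(d['confidence']),2)))
        out[n]=L
    return out
def joint3(c_top,c_side):
    """xyz of a cup from both mask centroids"""
    f=lambda p:np.r_[sil('top',*p)[0]-c_top,sil('side',*p)[0]-c_side]
    return least_squares(f,np.r_[atz('top',c_top,.045)[:2],0],diff_step=1e-4).x
def best(q,n,k=3): return [np.array(d['at']) for d in ctrl.place_of(q,n)][:k]
E
python3 - <<'E'
from h import *
o=cups()
for n in o:
    for l in o[n]: print(n,*l)
print(ctrl.get_obs()['eef_rot'])
for nm,a,b in(('handle',(250.8,243.2),(194.5,213.6)),('hl',(184.4,253.1),(178.2,148.7)),('hl2',(184.4,253.1),(178.2,155)),('hr',(206.8,227.6),(222.1,151.8)),('shelf',(222.2,237.3),(194.7,179.6)),('bus',(275.8,205.9),(313.4,195))):
    print(nm,*tri(a,b))
for n in('top','side'):
    for d in masks('busbar',n): 
        c,a=cen(d);v,u=np.nonzero(d['pixels']);print(n,c,a,d['confidence'],cv2.minAreaRect(np.c_[u,v].astype(np.float32)),atz(n,c,.01))
    for q in('drawer','handle'):
        for d in masks(q,n): print(q,n,cen(d),d['confidence'])
t=cv2.imread('pics/top0.png')[130:230,130:265]; s=cv2.imread('pics/side0.png')[165:300,90:330]
t=cv2.resize(t,None,fx=4,fy=4,interpolation=cv2.INTER_CUBIC); cv2.imwrite('pics/t1.png',t)
cv2.imwrite('pics/s1.png',cv2.resize(s,None,fx=3.3,fy=3.3,interpolation=cv2.INTER_CUBIC))
E
```

```text
Traceback (most recent call last):
  File "h.py", line 34, in cups
    s=least_squares(lambda p:sil(n,*p)[0]-c,p0,diff_step=1e-4); L.append((s.x,round(a/sil(n,*s.x)[1],2),round(float(d['confidence']),2)))
  File "h.py", line 34, in <lambda>
    s=least_squares(lambda p:sil(n,*p)[0]-c,p0,diff_step=1e-4); L.append((s.x,round(a/sil(n,*s.x)[1],2),round(float(d['confidence']),2)))
                             ~~~^^^^^^
  File "h.py", line 22, in sil
    P=[proj(n,np.array([x+r*np.cos(t),y+r*np.sin(t),z])) for r,z in((.0238,z0),(.031,z0+.09)) for t in _a]
       ~~~~^^^^^^^^^^^^^^^^^^^^^^^^^^^^^^^^^^^^^^^^^^^^^
  File "h.py", line 17, in proj
    m=ctrl.camera_model(n);c=np.array(m['R'])@X+np.array(m['t']);p=np.array(m['intrinsics'])@c;return p[:2]/p[2]
ValueError: time passes only in moves, steps and waits
```

```bash
python3 - <<'E'
s=open('h.py').read()
s=s.replace("def shot","from functools import lru_cache\n@lru_cache(None)\ndef cm(n): return ctrl.camera_model(n)\ndef shot",1).replace("m=ctrl.camera_model(n)","m=cm(n)").replace("diff_step=1e-4","diff_step=1e-2")
open('h.py','w').write(s)
E
python3 - <<'E'
from h import *
o=cups()
for n in o:
    for l in o[n]: print(n,*l)
print(ctrl.get_obs()['eef_rot'])
for nm,a,b in(('handle',(250.8,243.2),(194.5,213.6)),('hl',(184.4,253.1),(178.2,148.7)),('hl2',(184.4,253.1),(178.2,155)),('hr',(206.8,227.6),(222.1,151.8)),('shelf',(222.2,237.3),(194.7,179.6)),('bus',(275.8,205.9),(313.4,195))):
    print(nm,*tri(a,b))
for n in('top','side'):
    for d in masks('busbar',n): 
        c,a=cen(d);v,u=np.nonzero(d['pixels']);print(n,c,a,d['confidence'],cv2.minAreaRect(np.c_[u,v].astype(np.float32)),atz(n,c,.01))
    for q in('drawer','handle'):
        for d in masks(q,n): print(q,n,cen(d),d['confidence'])
t=cv2.imread('pics/top0.png')[130:230,130:265]; s=cv2.imread('pics/side0.png')[165:300,90:330]
t=cv2.resize(t,None,fx=4,fy=4,interpolation=cv2.INTER_CUBIC); cv2.imwrite('pics/t1.png',t)
cv2.imwrite('pics/s1.png',cv2.resize(s,None,fx=3.3,fy=3.3,interpolation=cv2.INTER_CUBIC))
E
```

```text
top [ 0.6007 -0.2646] 1.09 0.93
top [ 0.4709 -0.3734] 1.02 0.87
top [ 0.5693 -0.3767] 1.04 0.73
side [ 0.597 -0.263] 1.07 0.94
side [ 0.5684 -0.3757] 0.98 0.85
side [ 0.4588 -0.1346] 1.03 0.8
side [ 0.4699 -0.3714] 0.94 0.73
[-3.1416  0.      2.8348]
handle [0.4974 0.1908 0.1522] [0.3, 0.3]
hl [0.7027 0.2509 0.0681] [5.5, 5.5]
hl2 [0.6912 0.253  0.0713] [3.0, 3.0]
hr [0.6954 0.1267 0.0677] [0.3, 0.3]
shelf [0.5945 0.1934 0.1334] [1.6, 1.6]
bus [ 0.5786 -0.1344 -0.0022] [2.5, 2.5]
top [315.503  189.9736] 493 0.97 ((315.4024963378906, 190.015625), (11.533307075500488, 44.553321838378906), 80.90972137451172) [ 0.5882 -0.1411  0.01  ]
drawer top (array([197.9625, 181.2155]), 5892) 0.82
drawer top (array([316.4782, 228.5724]), 435) 0.38
handle top (array([197.641 , 181.4012]), 6002) 0.85
handle top (array([401.666 , 223.0251]), 479) 0.58
side [275.0783 202.9565] 230 0.74 ((275.0963439941406, 203.32110595703125), (9.007896423339844, 27.43006134033203), 28.300758361816406) [ 0.5845 -0.135   0.01  ]
side [238.011  363.5365] 1275 0.32 ((236.90345764160156, 363.28466796875), (106.03215789794922, 13.790513038635254), 39.289405822753906) [0.3845 0.4704 0.01  ]
drawer side (array([218.0138, 249.6765]), 5437) 0.66
handle side (array([218.0051, 249.7433]), 5275) 0.78
```

View pics/t1.png

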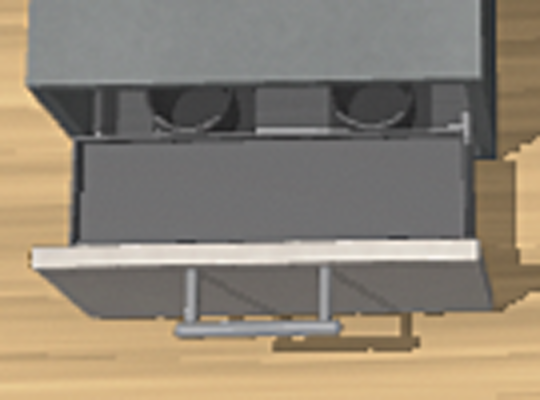

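View pics/s1.png

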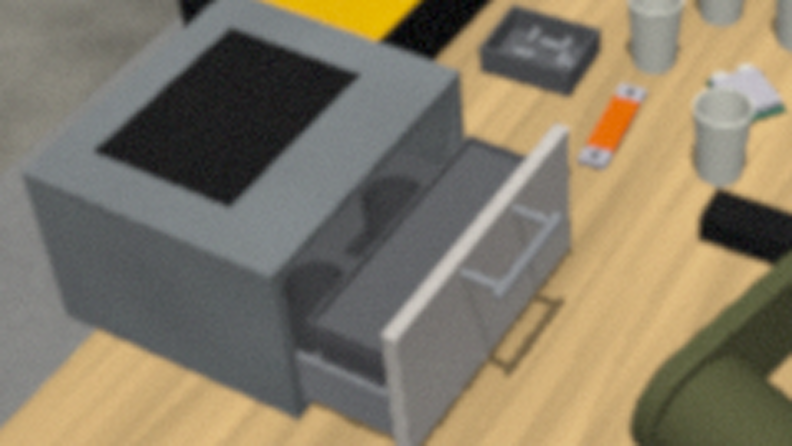

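Closer crops show the handle bar ends at about (174.5,212.8) and (214.5,211.8) in the top view, and at (240.6,253.8) and (258.8,230.8) in the side view. The cabinet front top edge is at row 150–151.

```bash
cat >> h.py <<'E'
from scipy.spatial.transform import Rotation as Ro
def go(p,yaw=None,cur=None):
    o=ctrl.get_obs(); R=Ro.from_euler('xyz',o['eef_rot']); p0=np.array(o['ee_pos'])
    if cur is not None: p0=np.array(cur[:3]); R=Ro.from_euler('xyz',[np.pi,0,cur[3]])
    T=Ro.from_euler('xyz',[np.pi,0,yaw if yaw is not None else R.as_euler('xyz')[2]])
    return np.round(np.r_[R.inv().apply(np.array(p)-p0)/.03,(R.inv()*T).as_rotvec()*180/np.pi/6],3)
E
python3 - <<'E'
from h import *
L,e1=tri((240.6,253.8),(174.5,212.8));Rr,e2=tri((258.8,230.8),(214.5,211.8));print(L,e1,Rr,e2,np.linalg.norm(L-Rr))
l=atz('top',(174.5,212.8),.156);r=atz('top',(214.5,211.8),.156);print(l,r)
d=l-r;print('yaw deg',np.degrees(np.arctan2(-d[0],d[1])))
f1=atz('top',(137,151.5),.19);f2=atz('top',(250,149.5),.19);print(f1,f2); d=f1-f2;print(np.degrees(np.arctan2(-d[0],d[1])))
a=(l+r)/2;print(a)
yaw=np.pi/2
print(go([a[0],a[1],.21],yaw))
E
```

```text
[0.5007 0.2429 0.1563] [0.0, 0.0] [0.5001 0.1377 0.154 ] [0.5, 0.5] 0.105157794073667
[0.5008 0.2429 0.156 ] [0.5002 0.1376 0.156 ]
yaw deg -0.3333541603646743
[0.6617 0.3367 0.19  ] [0.6581 0.039  0.19  ]
-0.7019348758372315
[0.5005 0.1903 0.156 ]
[-13.988  -7.249  -0.151   0.      0.     12.07 ]
```

Emit:
step_arm(plan=[[[-7,-3.6,-0.15,0,0,6],[-7,-3.6,-0.15,0,0,6],[-7,-3.6,-0.15,0,0,6],[-7,-3.6,-0.15,0,0,6],[-7,-3.6,-0.15,0,0,6],[-7,-3.6,-0.15,0,0,6],[-7,-3.6,-0.15,0,0,6],[-7,-3.6,-0.15,0,0,6]]], grip=0.42)

```text
time_s: 2.07
ee_pos: [0.3344, 0.3572, 0.2101]
eef_rot: [3.141, -0.0, 2.204]
force: [-0.8, -0.0, 0.3]
grip_width: 0.0441
grip_force: 0.0
```

```bash
python3 -c "
from h import *
print(go([.5,.190,.21],np.pi/2))"
```

```text
[-7.761  1.149  0.002  0.002 -0.002  6.049]
```

Emit:
step_arm(plan=[[[-7.76,1.15,0,0,0,6.05],[-7.76,1.15,0,0,0,6.05],[-7.76,1.15,0,0,0,6.05],[-7.76,1.15,0,0,0,6.05],[-7.76,1.15,0,0,0,6.05],[-7.76,1.15,0,0,0,6.05],[-7.76,1.15,0,0,0,6.05],[-7.76,1.15,0,0,0,6.05]]])

```text
time_s: 2.73
ee_pos: [0.4997, 0.1914, 0.2095]
eef_rot: [-3.141, -0.0, 1.573]
force: [-0.6, 1.1, -0.8]
grip_width: 0.0398
grip_force: 0.0
```

Emit:
step_arm(plan=[[[0,0,1.2,0,0,0],[0,0,2.4,0,0,0],[0,0,2.4,0,0,0],[0,0,2.4,0,0,0]]])

```text
time_s: 3.07
ee_pos: [0.4984, 0.1924, 0.1377]
eef_rot: [-3.139, 0.001, 1.575]
force: [1.1, 0.6, 0.9]
grip_width: 0.0396
grip_force: 0.0
```

```bash
python3 -c "
from h import *
shot('top','t2.png');im=shot('side','s2.png')
a=cv2.imread('pics/t2.png')[120:240,120:270];b=cv2.imread('pics/s2.png')[150:300,170:340]
cv2.imwrite('pics/c2.png',np.hstack([cv2.resize(a,(400,320)),cv2.resize(b,(363,320))]))"
```

```text
(no output)
```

View pics/c2.png

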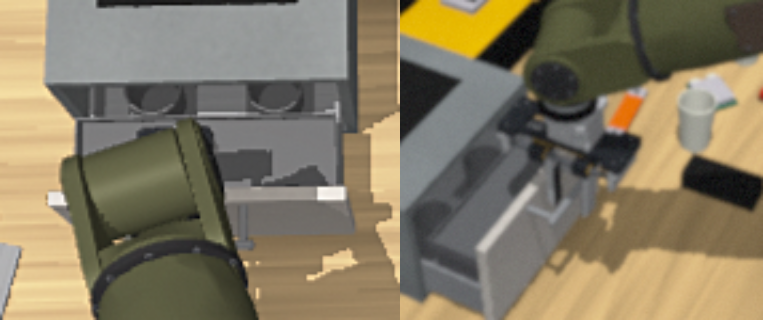

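The gripper straddles the bar, with one finger behind it (side crop, around 555,195). Next I'll grip it and pull along −x.

Emit:
step_arm(plan=[[[0,0,0,0,0,0],[0,0,0,0,0,0],[0,0,0,0,0,0],[0,0,0,0,0,0],[0,0,0,0,0,0]]], grip=0, squeeze=25)

```text
time_s: 3.58
ee_pos: [0.4999, 0.1911, 0.1384]
eef_rot: [3.141, -0.0, 1.573]
force: [-1.6, 0.2, 4.0]
grip_width: 0.0104
grip_force: 25.0
```

Emit:
step_arm(plan=[[[0,-0.3,0,0,0,0],[0,-0.6,0,0,0,0],[0,-0.9,0,0,0,0],[0,-1.2,0,0,0,0],[0,-1.5,0,0,0,0],[0,-1.8,0,0,0,0],[0,-2.1,0,0,0,0],[0,-2.4,0,0,0,0]]])

```text
time_s: 4.25
ee_pos: [0.427, 0.1919, 0.1384]
eef_rot: [3.14, -0.002, 1.573]
force: [3.5, 10.3, 1.8]
grip_width: 0.01
grip_force: 25.0
```

Emit:
step_arm(plan=[[[0,-0.1,0,0,0,0],[0,-0.2,0,0,0,0],[0,-0.3,0,0,0,0],[0,-0.4,0,0,0,0]]])

```text
time_s: 4.58
ee_pos: [0.4153, 0.192, 0.1384]
eef_rot: [3.14, -0.002, 1.573]
force: [2.3, 11.3, 2.6]
grip_width: 0.0102
grip_force: 25.0
```

Emit:
step_arm(plan=[[[0.03,-0.1,0,0,0,0],[0.03,-0.2,0,0,0,0],[0.03,-0.3,0,0,0,0],[0.03,-0.4,0,0,0,0],[0.03,-0.4,0,0,0,0]]])

```text
time_s: 5.0
ee_pos: [0.4083, 0.1921, 0.1386]
eef_rot: [3.128, -0.002, 1.573]
force: [51.0, 3.9, -28.2]
grip_width: 0.024
grip_force: 25.0
```

Emit:
step_arm(plan=[[[0,0.2,0,0,0,0],[0,0.2,0,0,0,0],[0,0.2,0,0,0,0],[0,0.2,0,0,0,0]]])

```text
time_s: 5.33
ee_pos: [0.4148, 0.1921, 0.1387]
eef_rot: [3.127, -0.002, 1.572]
force: [50.4, 6.1, -27.4]
grip_width: 0.0105
grip_force: 25.0
```

Emit:
step_arm(plan=[[[0,0.15,0,0,0,0],[0,0.15,0,0,0,0],[0,0.15,0,0,0,0],[0,0.15,0,0,0,0]]])

```text
time_s: 5.67
ee_pos: [0.415, 0.192, 0.1385]
eef_rot: [3.138, -0.001, 1.573]
force: [12.0, 2.4, -2.1]
grip_width: 0.0102
grip_force: 25.0
```

Emit:
step_arm(plan=[[[0,0,0,0,0,0],[0,0,0,0,0,0],[0,0,0,0,0,0],[0,0,0,0,0,0]]], grip=0.42)

```text
time_s: 6.0
ee_pos: [0.4136, 0.1917, 0.1378]
eef_rot: [-3.141, 0.0, 1.573]
force: [-0.5, 0.1, -0.6]
grip_width: 0.0333
grip_force: 0.0
```

Emit:
step_arm(plan=[[[0,0,-1.2,0,0,0],[0,0,-2.4,0,0,0],[0,0,-3.6,0,0,0],[-1,-0.5,-4.8,0,0,0],[-2.2,-1,-5,0,0,0],[-3.4,-1.5,-5,0,0,0],[-4.6,-2,-5,0,0,0],[-5.8,-2.5,-5,0,0,0]]])

```text
time_s: 6.67
ee_pos: [0.338, 0.0165, 0.288]
eef_rot: [3.141, 0.0, 1.574]
force: [0.7, -1.7, 0.1]
grip_width: 0.0392
grip_force: 0.0
```

```bash
python3 - <<'E'
from h import *
shot('top','t3.png');shot('side','s3.png')
a=cv2.imread('pics/t3.png')[130:260,125:270];b=cv2.imread('pics/s3.png')[180:330,160:300]
cv2.imwrite('pics/c3.png',np.hstack([cv2.resize(a,(446,400),interpolation=3),cv2.resize(b,(350,375),interpolation=3)] if 0 else [cv2.resize(a,(424,380),interpolation=3),cv2.resize(b,(355,380),interpolation=3)]))
for n in('side','top'):
    for q in('handle','holder_l','shelf'):
        print(n,q,[(np.round(d['at'],1).tolist(),round(float(d['confidence']),2)) for d in ctrl.place_of(q,n)])
for X in ((.604,.2565,.09),(.606,.1265,.09),(.605,.1265,.08),(.514,.191,.129),(.415,.191,.156)):
    print(X,proj('top',np.array(X)),proj('side',np.array(X)))
E
```

```text
side handle [([277.4, 253.0], 0.75), ([314.3, 194.2], 0.65)]
side holder_l [([207.6, 262.2], 0.85), ([231.8, 232.7], 0.61)]
side shelf [([243.0, 248.3], 0.72)]
top handle [([192.1, 246.1], 0.7), ([354.9, 224.5], 0.61)]
top holder_l [([174.7, 178.9], 0.92), ([223.6, 181.0], 0.77)]
top shelf [([196.0, 210.3], 0.59), ([108.7, 261.6], 0.35)]
(0.604, 0.2565, 0.09) [174.9129 181.7109] [208.6462 260.0678]
(0.606, 0.1265, 0.09) [221.4106 179.626 ] [230.7073 231.8592]
(0.605, 0.1265, 0.08) [221.8293 180.9136] [231.1547 234.2214]
(0.514, 0.191, 0.129) [195.9321 209.4652] [245.8936 246.7897]
(0.415, 0.191, 0.156) [194.0705 244.4273] [276.2565 252.0871]
```

View pics/c3.png

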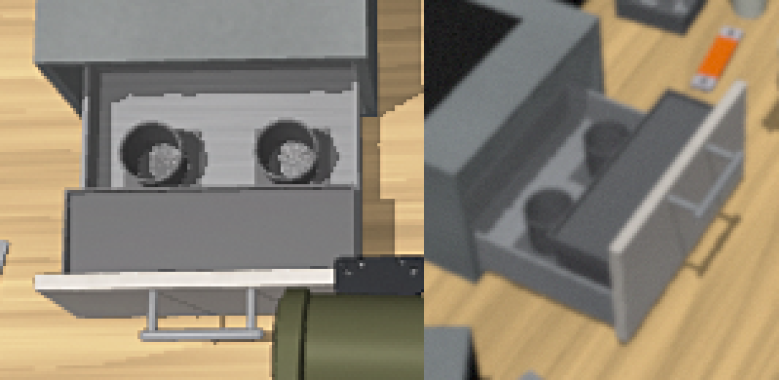

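The top crop shows both holders fully exposed, with rims near full-image (177,182) and (223,182), and the drawer at its stop. I'll refine the rim centres with an edge fit in both views.

```bash
cat >> h.py <<'E'
def circ(X,r,k=48):
    t=np.linspace(0,2*np.pi,k,endpoint=False); return np.c_[X[0]+r*np.cos(t),X[1]+r*np.sin(t),np.full(k,X[2])]
def pj(n,P):
    m=cm(n);c=P@np.array(m['R']).T+np.array(m['t']);p=c@np.array(m['intrinsics']).T;return p[:,:2]/p[:,2:]
def score(img,n,X,r,s):
    a=pj(n,circ(X,r+.003));b=pj(n,circ(X,r-.003))
    g=lambda p:cv2.remap(img[n],p[:,0].astype(np.float32),p[:,1].astype(np.float32),1)[:,0]
    return np.mean(np.clip(s*(g(a)-g(b)),-20,40))
E
cat > fit.py <<'E'
from h import *
img={n:cv2.GaussianBlur(cv2.imread(f'pics/{n[0]}3.png',0),(3,3),0).astype(np.float32) for n in('top','side')}
def f(x,y,z,yaw,cams):
    u=np.array([-np.sin(yaw),np.cos(yaw),0])*.065;c=np.array([x,y,z])
    return sum(score(img,n,c+k*u,.031,1) for n in cams for k in(1,-1))
def run(cams,zs,yaw):
    return max((f(x,y,z,yaw,cams),round(x,4),round(y,4),z) for x in np.arange(.592,.62,.001) for y in np.arange(.18,.2,.001) for z in zs)
Z=np.arange(.066,.11,.003)
for yaw in np.radians([-1,-.5,0]): print(np.degrees(yaw),run(('top','side'),Z,yaw))
for z in(.078,.084,.09): print(run(('top',),[z],-.007),run(('side',),[z],-.007))
E
python3 fit.py
python3 -c "
from h import *
print(tri((207.6,262.2),(174.7,178.9)),tri((231.8,232.7),(223.6,181)),tri((277.4,253),(192.1,246.1)),tri((243,248.3),(196,210.3)))
o=cups(False)
for n in o:
    for l in o[n]: print(n,*l)"
```

```text
-1.0 (np.float32(78.02914), np.float64(0.605), np.float64(0.185), np.float64(0.07500000000000001))
-0.5 (np.float32(77.74789), np.float64(0.605), np.float64(0.185), np.float64(0.07500000000000001))
0.0 (np.float32(76.31323), np.float64(0.605), np.float64(0.185), np.float64(0.07500000000000001))
(np.float32(45.952087), np.float64(0.603), np.float64(0.185), 0.078) (np.float32(36.29891), np.float64(0.605), np.float64(0.19), 0.078)
(np.float32(47.5671), np.float64(0.602), np.float64(0.184), 0.084) (np.float32(36.24768), np.float64(0.602), np.float64(0.194), 0.084)
(np.float32(48.664814), np.float64(0.6), np.float64(0.183), 0.09) (np.float32(36.044086), np.float64(0.598), np.float64(0.199), 0.09)
(array([0.6115, 0.2581, 0.0801]), [3.5, 3.5]) (array([0.6047, 0.1215, 0.082 ]), [0.7, 0.7]) (array([0.4098, 0.1954, 0.1593]), [0.5, 0.5]) (array([0.5178, 0.1935, 0.121 ]), [4.4, 4.4])
top [ 0.4607 -0.1338] 1.03 0.95
top [ 0.4713 -0.3742] 0.93 0.95
top [ 0.5691 -0.3776] 1.02 0.94
side [ 0.598  -0.2626] 0.97 0.91
side [ 0.4577 -0.1314] 0.94 0.7
side [ 0.4623 -0.3466] 0.47 0.53
side [ 0.5548 -0.3443] 0.45 0.5
```

```bash
python3 - <<'E'
from h import *
def ov(n,box,s,mid,z,f):
    x0,y0,x1,y1=box; im=cv2.resize(cv2.imread(f'pics/{n[0]}3.png')[y0:y1,x0:x1],None,fx=s,fy=s,interpolation=cv2.INTER_CUBIC)
    for k in(1,-1):
        for r in(.031,):
            p=(pj(n,circ((mid[0]+k*.0005,mid[1]+k*.065,z),r))-[x0,y0]+.5)*s
            for q in p[::2]: cv2.circle(im,tuple(int(v) for v in q),1,(0,0,255),-1)
    return im
a=ov('top',(160,160,245,205),9,(.605,.1885),.078,'a'); b=ov('side',(185,210,270,285),5,(.605,.1885),.078,'b')
h=np.zeros((600-a.shape[0]-0,a.shape[1],3),np.uint8); b=cv2.resize(b[:, :],None,fx=.5,fy=.5) if 0 else b
cv2.imwrite('pics/ov1.png',a); cv2.imwrite('pics/ov2.png',b)
E
```

```text
(no output)
```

View pics/ov1.png

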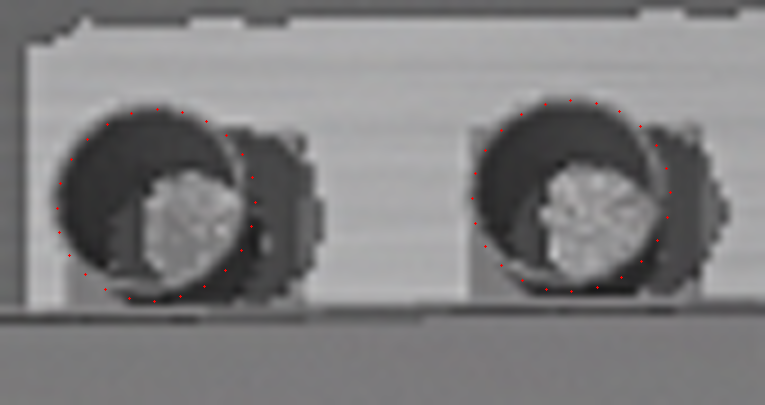

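View pics/ov2.png

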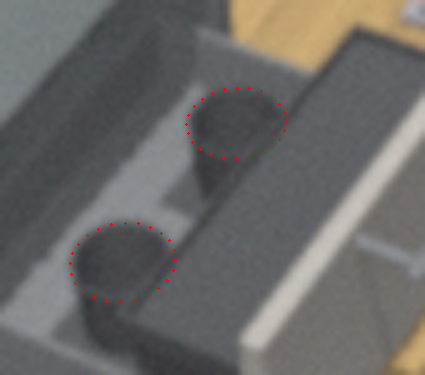

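The overlays match to within about 2 mm, with small corrections. That puts the holders at L (0.606,0.254) and R (0.6045,0.124), rim z ≈ 0.078. Next is the nearest cup.

Emit:
step_arm(plan=[[[-2.5,2,1,0,0,7.5],[-2.5,2,1,0,0,7.5],[-2.5,2,1,0,0,7.5],[-2.5,2,1,0,0,7.5],[-2.5,2,1,0,0,7.5],[-2.5,2,1,0,0,7.5],[-2.5,2,1,0,0,7.5],[-2.5,2,1,0,0,7.5]]], grip=0.85)

```text
time_s: 7.83
ee_pos: [0.3999, -0.0567, 0.2577]
eef_rot: [-3.141, 0.0, 0.787]
force: [0.9, -0.6, -0.2]
grip_width: 0.0798
grip_force: 0.0
```

```bash
python3 - <<'E'
from h import *
print(go([.459,-.133,.2],0))
ctrl.camera('side');ctrl.camera('top')
o=cups(False)
for n in o:
    for l in o[n]: print(n,*l)
E
```

```text
[-0.409  3.191  1.921 -0.004  0.005  7.514]
top [ 0.4715 -0.3743] 0.96 0.81
top [ 0.5999 -0.2639] 1.0 0.79
top [ 0.5693 -0.3772] 1.0 0.76
top [ 0.458  -0.1545] 0.21 0.63
side [ 0.4586 -0.1327] 1.01 0.76
side [ 0.5975 -0.2604] 0.98 0.58
side [ 0.5753 -0.3679] 0.59 0.57
```

Emit:
step_arm(plan=[[[-0.41,3.19,1.9,0,0,7.52],[-0.41,3.19,1.9,0,0,7.52],[-0.41,3.19,1.9,0,0,7.52],[-0.41,3.19,1.9,0,0,7.52],[-0.41,3.19,1.9,0,0,7.52],[-0.41,3.19,1.9,0,0,7.52],[-0.41,3.19,1.9,0,0,7.52],[-0.41,3.19,1.9,0,0,7.52]]])

```text
time_s: 8.7
ee_pos: [0.4589, -0.1334, 0.2008]
eef_rot: [-3.142, 0.0, -0.001]
force: [-0.2, 0.6, 0.7]
grip_width: 0.0795
grip_force: 0.0
```

Emit:
step_arm(plan=[[[0,0,1,0,0,0],[0,0,2,0,0,0],[0,0,3,0,0,0],[0,0,4,0,0,0],[0,0,4.6,0,0,0],[0,0,4.6,0,0,0],[0,0,4.6,0,0,0]]])

```text
time_s: 9.28
ee_pos: [0.4587, -0.1334, 0.063]
eef_rot: [-3.141, 0.001, 0.002]
force: [0.2, -0.5, 0.6]
grip_width: 0.0797
grip_force: 0.0
```

Emit:
step_arm(plan=[[[0,0,0,0,0,0],[0,0,0,0,0,0],[0,0,0,0,0,0],[0,0,0,0,0,0],[0,0,0,0,0,0]]], grip=0, squeeze=8)

```text
time_s: 9.7
ee_pos: [0.4594, -0.1338, 0.0639]
eef_rot: [3.141, -0.002, 0.0]
force: [-0.1, -1.6, 7.1]
grip_width: 0.0608
grip_force: 8.0
```

Emit:
step_arm(plan=[[[0,0,-0.3,0,0,0],[0,0,-1,0,0,0],[0,0,-2,0,0,0],[0,0,-3,0,0,0],[0,0,-4,0,0,0],[0,0,-5,0,0,0],[0,0,-6,0,0,0],[0,0,-7,0,0,0]]])

```text
time_s: 10.37
ee_pos: [0.4583, -0.1332, 0.2752]
eef_rot: [3.142, -0.0, 0.0]
force: [0.3, 0.1, -0.0]
grip_width: 0.0614
grip_force: 8.0
```

Emit:
step_arm(plan=[[[0,-0.8,-0.3,0,0,0],[0.3,-1.8,-0.3,0,0,0],[0.6,-2.8,-0.3,0,0,0],[1,-3.8,-0.3,0,0,0],[1.4,-4.8,-0.3,0,0,0],[1.8,-5.8,-0.3,0,0,0],[2.2,-6.6,-0.3,0,0,0],[2.5,-7,-0.3,0,0,0]]])

```text
time_s: 11.03
ee_pos: [0.5339, 0.0792, 0.2825]
eef_rot: [-3.141, 0.0, 0.002]
force: [0.1, -0.3, 0.4]
grip_width: 0.061
grip_force: 8.0
```

```bash
python3 -c "
from h import *
o=ctrl.get_obs();print(o['force'],o['grip_width'],o['ee_pos'])
print(go([.606,.254,.2],-.012))"
```

```text
[ 0.0839 -0.3302  0.4154] 0.06099576708590596 [0.5339 0.0792 0.2825]
[ 2.415 -5.819  2.751 -0.004  0.001  0.135]
```

Emit:
step_arm(plan=[[[0.3,-0.8,0,0,0,0.13],[0.8,-1.8,0,0,0,0.13],[1.2,-2.9,0,0,0,0.13],[1.6,-4,0,0,0,0.13],[2,-5,0,0,0,0.13],[2.3,-5.6,0,0,0,0.13],[2.41,-5.82,0,0,0,0.13],[2.41,-5.82,0,0,0,0.13]]])

```text
time_s: 11.7
ee_pos: [0.606, 0.252, 0.2816]
eef_rot: [3.141, 0.001, -0.012]
force: [0.0, -0.5, -0.8]
grip_width: 0.0608
grip_force: 8.0
```

Emit:
step_arm(plan=[[[0,0,0.8,0,0,0],[0,0,1.6,0,0,0],[0,0,2.4,0,0,0],[0,0,3.2,0,0,0],[0,0,3.9,0,0,0],[0,0,4.2,0,0,0],[0,0,4.2,0,0,0],[0,0,4.2,0,0,0]]])

```text
time_s: 12.37
ee_pos: [0.6064, 0.2504, 0.1572]
eef_rot: [-3.141, -0.001, -0.014]
force: [0.6, 1.1, 0.1]
grip_width: 0.0611
grip_force: 8.0
```

```bash
python3 - <<'E'
from h import *
o=ctrl.get_obs();print(o['force'],o['grip_width'],o['ee_pos'])
shot('side','s4.png');shot('top','t4.png')
b=cv2.imread('pics/s4.png')[170:290,160:290];t=cv2.imread('pics/t4.png')[130:230,150:250]
cv2.imwrite('pics/c4.png',np.hstack([cv2.resize(b,(412,380),interpolation=3),cv2.resize(t,(380,380),interpolation=3)]))
print(proj('side',np.array([.606,.254,.09])),proj('side',np.array([.606,.254,.078])))
E
```

```text
[0.6376 1.0671 0.1258] 0.061087446179727306 [0.6064 0.2504 0.1572]
[208.5286 259.265 ] [208.8635 261.9724]
```

View pics/c4.png

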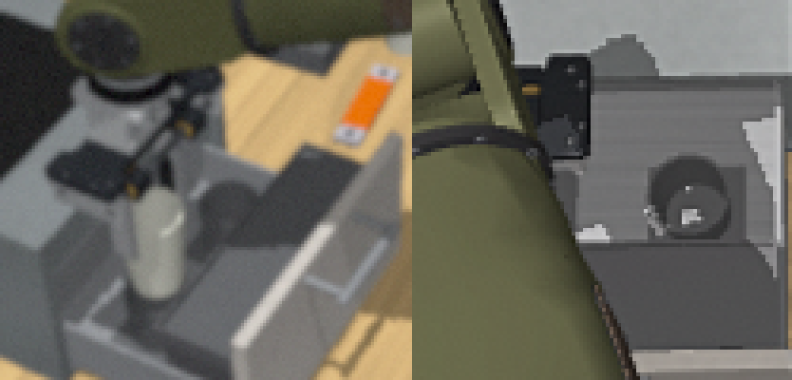

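The cup hangs above the left holder (side crop around 158,240). I'll lower it slowly and watch the forces.

Emit:
step_arm(plan=[[[0,-0.08,0.15,0,0,0],[0,-0.08,0.3,0,0,0],[0,-0.08,0.45,0,0,0],[0,-0.08,0.6,0,0,0],[0,-0.08,0.75,0,0,0],[0,-0.08,0.9,0,0,0],[0,-0.08,1.05,0,0,0],[0,-0.08,1.05,0,0,0]]])

```text
time_s: 13.13
ee_pos: [0.6058, 0.2534, 0.1232]
eef_rot: [3.141, 0.001, -0.014]
force: [-0.3, 0.2, -0.7]
grip_width: 0.0611
grip_force: 8.0
```

Emit:
step_arm(plan=[[[0,0,0.1,0,0,0],[0,0,0.2,0,0,0],[0,0,0.3,0,0,0],[0,0,0.4,0,0,0],[0,0,0.5,0,0,0],[0,0,0.6,0,0,0],[0,0,0.7,0,0,0],[0,0,0.7,0,0,0]]])

```text
time_s: 13.8
ee_pos: [0.6059, 0.2535, 0.1027]
eef_rot: [3.141, 0.001, -0.014]
force: [-1.2, 2.0, -1.5]
grip_width: 0.061
grip_force: 8.0
```

```bash
python3 -c "
from h import *
o=ctrl.get_obs();print(o['force'],o['moment'],o['grip_width'],o['ee_pos'])"
```

```text
[-1.2367  1.9735 -1.513 ] [ 0.5948  0.22   -0.0373] 0.06099286840747743 [0.6059 0.2535 0.1027]
```

Emit:
step_arm(plan=[[[-0.02,-0.03,0,0,0,0],[-0.02,-0.03,0.07,0,0,0],[-0.02,-0.03,0.14,0,0,0],[-0.02,-0.03,0.2,0,0,0],[-0.02,-0.03,0.2,0,0,0],[-0.02,-0.03,0.2,0,0,0]]])

```text
time_s: 14.3
ee_pos: [0.6056, 0.2543, 0.0973]
eef_rot: [3.141, 0.0, -0.014]
force: [0.2, -0.0, -1.0]
grip_width: 0.061
grip_force: 8.0
```

```bash
python3 -c "
from h import *
o=ctrl.get_obs();print(o['force'],o['moment'],o['grip_width'],o['ee_pos'])"
```

```text
[ 0.2197 -0.0461 -1.0051] [-0.0376  0.0719  0.0367] 0.061027994280617906 [0.6056 0.2543 0.0973]
```

Forces are centred now. Continuing gently.

Emit:
step_arm(plan=[[[0,0,0.04,0,0,0],[0,0,0.08,0,0,0],[0,0,0.12,0,0,0],[0,0,0.12,0,0,0],[0,0,0.12,0,0,0]]])

```text
time_s: 14.72
ee_pos: [0.6059, 0.2542, 0.0941]
eef_rot: [3.141, -0.001, -0.014]
force: [4.0, -3.6, 1.0]
grip_width: 0.061
grip_force: 8.0
```

Emit:
step_arm(plan=[[[0,0,0.03,0,0,0],[0,0,0.06,0,0,0],[0,0,0.06,0,0,0],[0,0,0.06,0,0,0]]])

```text
time_s: 15.05
ee_pos: [0.6058, 0.254, 0.0925]
eef_rot: [3.141, -0.001, -0.014]
force: [2.1, -4.6, 5.2]
grip_width: 0.0611
grip_force: 8.0
```

Emit:
step_arm(plan=[[[0.01,0.015,-0.03,0,0,0],[0.01,0.015,-0.03,0,0,0],[0.01,0.015,0,0,0,0],[0.01,0.015,0,0,0,0]]])

```text
time_s: 15.38
ee_pos: [0.6059, 0.254, 0.0923]
eef_rot: [3.142, -0.0, -0.014]
force: [1.1, -3.0, 3.3]
grip_width: 0.0614
grip_force: 8.0
```

```bash
python3 -c "
from h import *
o=ctrl.get_obs();print(o['force'],o['moment'],o['grip_width'],o['ee_pos'])"
```

```text
[ 1.111  -2.9621  3.3243] [-0.504  -0.0283  0.0024] 0.06135740278133227 [0.6059 0.254  0.0923]
```

Emit:
step_arm(plan=[[[0.01,0.02,0,0,0,0],[0.01,0.02,0,0,0,0]]])

```text
time_s: 15.55
ee_pos: [0.606, 0.2539, 0.0923]
eef_rot: [-3.141, 0.0, -0.013]
force: [-1.5, -0.0, 4.6]
grip_width: 0.0612
grip_force: 8.0
```

Emit:
step_arm(plan=[[[0,0,0,0,0,0],[0,0,0,0,0,0],[0,0,0,0,0,0],[0,0,0,0,0,0]]], grip=0.76)

```text
time_s: 15.88
ee_pos: [0.6059, 0.2533, 0.0917]
eef_rot: [3.141, 0.001, -0.014]
force: [-0.4, -1.2, -0.1]
grip_width: 0.0714
grip_force: 0.0
```

Emit:
step_arm(plan=[[[0,0,-1,0,0,0],[0,0,-2,0,0,0],[0,0,-3,0,0,0],[0,0,-4,0,0,0],[0,0.6,-5,0,0,0],[0,1.6,-5.5,0,0,0],[-0.5,2.8,-5.5,0,0,0],[-1,4,-5.5,0,0,0]]])

```text
time_s: 16.55
ee_pos: [0.5742, 0.1328, 0.2575]
eef_rot: [-3.141, -0.001, -0.013]
force: [0.7, -0.7, -0.4]
grip_width: 0.0713
grip_force: 0.0
```

Emit:
step_arm(plan=[[[-0.6,1,0,0,0,0],[-1.2,2.2,0,0,0,0],[-1.8,3.3,0,0,0,0],[-2.4,4.4,0,0,0,0],[-3,5.5,0,0,0,0],[-3.5,6.4,0,0,0,0],[-3.8,6.8,0,0,0,0],[-3.8,6.8,0,0,0,0]]])

```text
time_s: 17.22
ee_pos: [0.4565, -0.0706, 0.2574]
eef_rot: [3.141, -0.0, -0.016]
force: [-0.0, 0.5, -0.6]
grip_width: 0.0715
grip_force: 0.0
```

```bash
cat >> h.py <<'E'
def look(z0s=(0.,),k=''):
    """cups per camera incl. those in the drawer; prints xy at z0=0, and fits full xyz for pairs in the drawer"""
    M={}
    for n in('top','side'):
        ctrl.camera(n); M[n]=[cen(d) for d in masks('cup1',n)]
    for ct,at in M['top']:
        best=None
        for cs,as_ in M['side']:
            p=joint3(ct,cs); e=np.linalg.norm(np.r_[sil('top',*p)[0]-ct,sil('side',*p)[0]-cs])
            if best is None or e<best[1]: best=(p,e,at/sil('top',*p)[1],as_/sil('side',*p)[1])
        s=least_squares(lambda p:sil('top',*p)[0]-ct,atz('top',ct,.045)[:2],diff_step=1e-2).x
        print('top-only z0=0',s,'| joint',best and (best[0],round(best[1],2),round(best[2],2),round(best[3],2)))
    for cs,a in M['side']:
        s=least_squares(lambda p:sil('side',*p)[0]-cs,atz('side',cs,.045)[:2],diff_step=1e-2).x; print('side-only',s,round(a/sil('side',*s)[1],2))
E
python3 - <<'E'
from h import *
print(ctrl.get_obs()['ee_pos'],ctrl.get_obs()['eef_rot'])
look()
E
```

```text
[ 0.4565 -0.0706  0.2574] [ 3.1412 -0.0004 -0.0164]
top-only z0=0 [ 0.5689 -0.3777] | joint (array([ 0.5732, -0.3859, -0.0323]), np.float64(2.14), 1.0, 0.52)
top-only z0=0 [ 0.4716 -0.3733] | joint (array([ 0.4712, -0.3739, -0.0021]), np.float64(0.43), 0.93, 0.99)
top-only z0=0 [ 0.6001 -0.2641] | joint (array([ 0.6017, -0.2649, -0.0055]), np.float64(0.05), 1.02, 0.92)
top-only z0=0 [0.6195 0.2654] | joint (array([0.6062, 0.2554, 0.0491]), np.float64(0.39), 0.87, 0.69)
side-only [0.6346 0.22  ] 0.75
side-only [ 0.469  -0.3715] 0.98
side-only [ 0.5506 -0.3472] 0.49
side-only [ 0.5989 -0.2587] 0.91
```

```bash
cat >> h.py <<'E'
def rim(X0,zs,take=True,r=.031,w=.008):
    img={}
    for n in('top','side'):
        im=ctrl.camera(n) if take else cv2.imread('pics/r_%s.png'%n); cv2.imwrite('pics/r_%s.png'%n,im)
        img[n]=cv2.GaussianBlur(cv2.cvtColor(im,6),(3,3),0).astype(np.float32)
    G=np.arange(-w,w+1e-6,.001)
    return max((round(float(score(img,'top',(X0[0]+a,X0[1]+b,z),r,-1)+score(img,'side',(X0[0]+a,X0[1]+b,z),r,-1)),1),round(X0[0]+a,4),round(X0[1]+b,4),round(z,4)) for a in G for b in G for z in zs)
E
python3 - <<'E'
from h import *
print(rim((.606,.254),np.arange(.10,.14,.002)))
for c in((.4715,-.3735),(.600,-.263)): print(rim(c,np.arange(.08,.10,.002),False))
t=cv2.imread('pics/r_top.png')[160:210,155:250];s=cv2.imread('pics/r_side.png')[200:290,180:280]
cv2.imwrite('pics/c5.png',np.hstack([cv2.resize(t[:,:,::-1],(430,226),interpolation=3),np.zeros((226,2,3),np.uint8),cv2.resize(s[:,:,::-1],(251,226),interpolation=3)]))
E
```

```text
(55.4, np.float64(0.607), np.float64(0.256), np.float64(0.12))
(30.0, np.float64(0.4725), np.float64(-0.3775), np.float64(0.088))
(34.4, np.float64(0.6), np.float64(-0.264), np.float64(0.096))
```

View pics/c5.png

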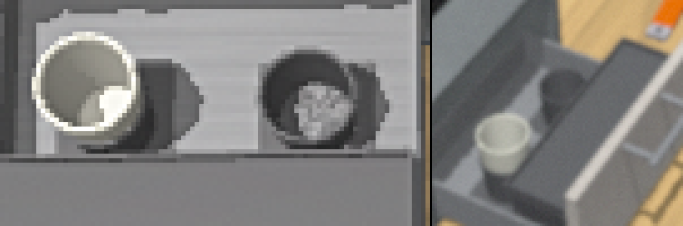

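Cup 1 sits upright in the left holder (top crop around 85,85, side crop around 503,145). Next is cup B at (0.600,−0.264).

```bash
python3 -c "
from h import *
print(go([.600,-.264,.2],0))"
```

```text
[ 4.808  6.481  1.893 -0.002  0.003 -0.117]
```

Emit:
step_arm(plan=[[[0.8,1,0.3,0,0,-0.12],[1.6,2,0.6,0,0,-0.12],[2.4,3,0.9,0,0,-0.12],[3.2,4,1.3,0,0,-0.12],[4,5,1.7,0,0,-0.12],[4.5,6,1.9,0,0,-0.12],[4.8,6.48,1.9,0,0,-0.12],[4.8,6.48,1.9,0,0,-0.12]]], grip=0.85)

```text
time_s: 18.18
ee_pos: [0.6, -0.2669, 0.1978]
eef_rot: [-3.141, 0.002, -0.002]
force: [-0.1, 0.2, -0.4]
grip_width: 0.0801
grip_force: 0.0
```

Emit:
step_arm(plan=[[[0,0,1,0,0,0],[0,0,2,0,0,0],[0,0,3,0,0,0],[0,0,4,0,0,0],[0,0,4.6,0,0,0],[0,0,4.6,0,0,0],[0,0,4.6,0,0,0],[0,0,4.6,0,0,0]]])

```text
time_s: 18.85
ee_pos: [0.6, -0.2647, 0.0639]
eef_rot: [3.141, -0.002, -0.0]
force: [0.4, -0.7, 1.3]
grip_width: 0.0801
grip_force: 0.0
```

Emit:
step_arm(plan=[[[0,0,0,0,0,0],[0,0,0,0,0,0],[0,0,0,0,0,0],[0,0,0,0,0,0],[0,0,0,0,0,0]]], grip=0)

```text
time_s: 19.27
ee_pos: [0.5995, -0.2652, 0.0629]
eef_rot: [3.141, -0.001, -0.001]
force: [-0.4, 0.4, 5.3]
grip_width: 0.0612
grip_force: 8.0
```

Emit:
step_arm(plan=[[[0,0,-0.3,0,0,0],[0,0,-1,0,0,0],[0,0,-2,0,0,0],[0,0,-3,0,0,0],[0,0,-4,0,0,0],[0,0,-5,0,0,0],[0,0,-6,0,0,0],[0,0,-7.2,0,0,0]]])

```text
time_s: 19.93
ee_pos: [0.5984, -0.2646, 0.2791]
eef_rot: [-3.141, 0.002, -0.001]
force: [0.5, -1.1, -1.4]
grip_width: 0.0614
grip_force: 8.0
```

Emit:
step_arm(plan=[[[0,-0.8,0,0,0,0.12],[0,-1.8,0,0,0,0.12],[0,-2.9,0,0,0,0.12],[0,-4,0,0,0,0.12],[0,-5,0,0,0,0.12],[0,-6,0,0,0,0.12],[0,-7,0,0,0,0.12],[0,-8,0,0,0,0.12]]])

```text
time_s: 20.6
ee_pos: [0.5989, -0.0235, 0.2786]
eef_rot: [-3.142, 0.0, -0.014]
force: [0.5, -0.5, -0.8]
grip_width: 0.0609
grip_force: 8.0
```

```bash
python3 -c "
from h import *
print(go([.6046,.124,.157],-.014))"
```

```text
[ 0.123 -4.918  4.053 -0.     0.     0.003]
```

Emit:
step_arm(plan=[[[0.12,-0.8,0,0,0,0],[0.12,-1.8,0,0,0,0],[0.12,-2.9,0,0,0,0],[0.12,-4,0,0,0,0],[0.12,-4.7,0,0,0,0],[0.12,-4.9,0.2,0,0,0],[0.12,-4.9,1,0,0,0],[0.12,-4.9,2,0,0,0]]])

```text
time_s: 21.27
ee_pos: [0.6054, 0.1221, 0.2191]
eef_rot: [-3.141, -0.004, -0.013]
force: [0.6, -0.1, -0.7]
grip_width: 0.0614
grip_force: 8.0
```

Emit:
step_arm(plan=[[[0,0,0.8,0,0,0],[0,0,1.5,0,0,0],[0,0,2,0,0,0],[0,0,2.2,0,0,0],[0,0,2.2,0,0,0]]])

```text
time_s: 21.68
ee_pos: [0.6044, 0.1212, 0.1508]
eef_rot: [3.141, 0.002, -0.014]
force: [-0.1, 0.3, -0.3]
grip_width: 0.0611
grip_force: 8.0
```

Emit:
step_arm(plan=[[[0,0,0.2,0,0,0],[0,0,0.4,0,0,0],[0,0,0.6,0,0,0],[0,0,0.8,0,0,0],[0,0,1,0,0,0],[0,0,1.1,0,0,0],[0,0,1.1,0,0,0],[0,0,1.1,0,0,0]]])

```text
time_s: 22.35
ee_pos: [0.6049, 0.1221, 0.119]
eef_rot: [-3.141, 0.0, -0.013]
force: [0.3, 1.7, -0.5]
grip_width: 0.061
grip_force: 8.0
```

```bash
python3 -c "
from h import *
o=ctrl.get_obs();print(o['force'],o['moment'],o['grip_width'],o['ee_pos'])"
```

```text
[ 0.253   1.7259 -0.4908] [0.3567 0.1395 0.0225] 0.06098479125490163 [0.6049 0.1221 0.119 ]
```

Emit:
step_arm(plan=[[[0,-0.06,0,0,0,0],[0,-0.06,0.1,0,0,0],[0,-0.06,0.2,0,0,0],[0,-0.06,0.3,0,0,0],[0,-0.06,0.4,0,0,0],[0,-0.06,0.5,0,0,0],[0,-0.06,0.5,0,0,0],[0,-0.06,0.5,0,0,0]]])

```text
time_s: 23.02
ee_pos: [0.6049, 0.1237, 0.1038]
eef_rot: [3.142, 0.0, -0.014]
force: [-0.3, -0.6, -0.8]
grip_width: 0.0613
grip_force: 8.0
```

Emit:
step_arm(plan=[[[0,0,0.05,0,0,0],[0,0,0.1,0,0,0],[0,0,0.15,0,0,0],[0,0,0.2,0,0,0],[0,0,0.2,0,0,0],[0,0,0.2,0,0,0]]])

```text
time_s: 23.52
ee_pos: [0.6049, 0.1238, 0.0979]
eef_rot: [-3.141, 0.0, -0.014]
force: [-1.2, 0.9, -0.7]
grip_width: 0.0612
grip_force: 8.0
```

```bash
python3 -c "
from h import *
o=ctrl.get_obs();print(o['force'],o['moment'],o['grip_width'],o['ee_pos'])"
```

```text
[-1.198   0.9079 -0.6946] [ 0.2619  0.1651 -0.0167] 0.061201935319309876 [0.6049 0.1238 0.0979]
```

Emit:
step_arm(plan=[[[-0.01,-0.01,0.03,0,0,0],[-0.01,-0.01,0.06,0,0,0],[-0.01,-0.01,0.09,0,0,0],[-0.01,-0.01,0.12,0,0,0],[-0.01,-0.01,0.12,0,0,0]]])

```text
time_s: 23.93
ee_pos: [0.6047, 0.1242, 0.0943]
eef_rot: [-3.141, 0.0, -0.014]
force: [0.1, 1.3, -0.9]
grip_width: 0.0613
grip_force: 8.0
```

Emit:
step_arm(plan=[[[0,0,0.03,0,0,0],[0,0,0.05,0,0,0],[0,0,0.05,0,0,0]]])

```text
time_s: 24.18
ee_pos: [0.6049, 0.1241, 0.093]
eef_rot: [-3.141, -0.001, -0.014]
force: [1.4, 1.2, -0.1]
grip_width: 0.0612
grip_force: 8.0
```

```bash
python3 -c "
from h import *
o=ctrl.get_obs();print(o['force'],o['moment'],o['grip_width'],o['ee_pos'])"
```

```text
[ 1.3595  1.1553 -0.1283] [ 0.4038 -0.1184  0.035 ] 0.06119995331558013 [0.6049 0.1241 0.093 ]
```

Emit:
step_arm(plan=[[[0.005,-0.01,0.02,0,0,0],[0.005,-0.01,0.035,0,0,0],[0.005,-0.01,0.035,0,0,0]]])

```text
time_s: 24.43
ee_pos: [0.605, 0.1241, 0.092]
eef_rot: [3.141, -0.0, -0.014]
force: [1.6, -1.2, 3.2]
grip_width: 0.0614
grip_force: 8.0
```

Emit:
step_arm(plan=[[[0,0,0,0,0,0],[0,0,0,0,0,0],[0,0,0,0,0,0],[0,0,0,0,0,0]]], grip=0.76)

```text
time_s: 24.77
ee_pos: [0.6047, 0.1244, 0.0917]
eef_rot: [3.142, 0.0, -0.014]
force: [-0.2, 0.2, 0.1]
grip_width: 0.0709
grip_force: 0.0
```

Emit:
step_arm(plan=[[[0,0,-1,0,0,0],[0,0,-2,0,0,0],[0,0,-3,0,0,0],[0,0,-4,0,0,0],[0,0.6,-5,0,0,0],[-0.5,1.6,-5.5,0,0,0],[-1.2,2.6,-5.5,0,0,0],[-1.9,3.6,-5.5,0,0,0]]])

```text
time_s: 25.43
ee_pos: [0.5456, 0.0163, 0.2575]
eef_rot: [3.142, -0.001, -0.013]
force: [1.1, -0.8, -0.5]
grip_width: 0.0715
grip_force: 0.0
```

Emit:
step_arm(plan=[[[-0.6,0.7,0,0,0,0],[-1.3,1.4,0,0,0,0],[-2,2.1,0,0,0,0],[-2.8,2.8,0,0,0,0],[-3,3,0,0,0,0],[-3,3,0,0,0,0]]])

```text
time_s: 25.93
ee_pos: [0.4543, -0.0726, 0.2574]
eef_rot: [3.141, -0.001, -0.016]
force: [-0.5, 0.3, 0.8]
grip_width: 0.0715
grip_force: 0.0
```

```bash
python3 - <<'E'
from h import *
print(ctrl.get_obs()['ee_pos'],ctrl.get_obs()['eef_rot'])
look()
print(rim((.6048,.124),np.arange(.10,.14,.002)),rim((.606,.254),np.arange(.10,.14,.002),False))
print(go([.4712,-.3735,.2],0))
E
```

```text
[ 0.4543 -0.0726  0.2574] [ 3.1414 -0.0009 -0.0156]
top-only z0=0 [ 0.5681 -0.3779] | joint (array([ 0.5735, -0.3873, -0.0375]), np.float64(2.21), 1.0, 0.45)
top-only z0=0 [0.6203 0.2647] | joint (array([0.607 , 0.2548, 0.0483]), np.float64(0.29), 0.87, 0.66)
top-only z0=0 [ 0.4712 -0.3741] | joint (array([ 0.5059, -0.3742, -0.0243]), np.float64(17.55), 1.1, 0.44)
top-only z0=0 [0.6177 0.1308] | joint (array([0.6055, 0.1256, 0.0482]), np.float64(0.83), 0.88, 0.66)
side-only [0.6346 0.0853] 0.72
side-only [0.6347 0.2199] 0.72
side-only [ 0.5483 -0.3426] 0.43
(52.9, np.float64(0.6058), np.float64(0.126), np.float64(0.122)) (55.6, np.float64(0.607), np.float64(0.256), np.float64(0.12))
[ 0.642 10.078  1.885 -0.002  0.005 -0.119]
```

Emit:
step_arm(plan=[[[0,1,0,0,0,-0.12],[0,2.2,0,0,0,-0.12],[0,3.4,0,0,0,-0.12],[0,4.6,0,0,0,-0.12],[0,5.8,0,0,0,-0.12],[0.2,6.5,0.5,0,0,-0.12],[0.2,7,0.9,0,0,-0.12],[0.2,7,0.9,0,0,-0.12]]], grip=0.85)

```text
time_s: 26.9
ee_pos: [0.4578, -0.2831, 0.2268]
eef_rot: [-3.139, 0.004, -0.003]
force: [-0.9, 0.6, -0.9]
grip_width: 0.0797
grip_force: 0.0
```

Emit:
step_arm(plan=[[[0.36,0.8,0.3,0,0,0],[0.36,1.7,0.6,0,0,0],[0.36,2.5,1,0,0,0],[0.36,3.08,1,0,0,0],[0.36,3.08,1,0,0,0],[0.36,3.08,1,0,0,0]]])

```text
time_s: 27.4
ee_pos: [0.4695, -0.3735, 0.1999]
eef_rot: [-3.141, 0.0, -0.001]
force: [0.3, -0.1, 0.4]
grip_width: 0.0798
grip_force: 0.0
```

```bash
python3 -c "
from h import *
print(go([.4712,-.3738,.063],0))"
```

```text
[ 0.058  0.011  4.563 -0.004  0.002 -0.01 ]
```

Emit:
step_arm(plan=[[[0.06,0,1,0,0,0],[0.06,0,2,0,0,0],[0.06,0,3,0,0,0],[0.06,0,4,0,0,0],[0.06,0,4.56,0,0,0],[0.06,0,4.56,0,0,0],[0.06,0,4.56,0,0,0],[0.06,0,4.56,0,0,0]]])

```text
time_s: 28.07
ee_pos: [0.4719, -0.3739, 0.0651]
eef_rot: [3.14, -0.002, -0.0]
force: [-0.4, 0.4, 1.0]
grip_width: 0.0801
grip_force: 0.0
```

Emit:
step_arm(plan=[[[0,0,0,0,0,0],[0,0,0,0,0,0],[0,0,0,0,0,0],[0,0,0,0,0,0],[0,0,0,0,0,0]]], grip=0)

```text
time_s: 28.48
ee_pos: [0.4711, -0.3744, 0.0639]
eef_rot: [3.141, -0.001, -0.001]
force: [-0.0, -0.8, 4.8]
grip_width: 0.0613
grip_force: 8.0
```

Emit:
step_arm(plan=[[[0,0,-0.3,0,0,0],[0,0,-1,0,0,0],[0,0,-2,0,0,0],[0,0,-3,0,0,0],[0,0,-4,0,0,0],[0,0,-5,0,0,0],[0,0,-6,0,0,0],[0,0,-7.4,0,0,0]]])

```text
time_s: 29.15
ee_pos: [0.47, -0.3734, 0.2849]
eef_rot: [-3.139, 0.003, -0.001]
force: [1.0, -0.9, -0.9]
grip_width: 0.0612
grip_force: 8.0
```

Emit:
step_arm(plan=[[[0,-0.8,0,0,0,0.12],[0.3,-1.8,0,0,0,0.12],[0.6,-2.9,0,0,0,0.12],[0.9,-4,0,0,0,0.12],[1.2,-5,0,0,0,0.12],[1.6,-6,0,0,0,0.12],[2,-7,0,0,0,0.12],[2.4,-8,0,0,0,0.12]]])

```text
time_s: 29.82
ee_pos: [0.5431, -0.1325, 0.2854]
eef_rot: [-3.142, -0.0, -0.014]
force: [1.0, -0.8, -0.5]
grip_width: 0.0613
grip_force: 8.0
```

Emit:
step_arm(plan=[[[0,-1,0,0,0,0],[0.3,-2,0,0,0,0],[0.6,-3,0,0,0,0],[0.9,-4.1,0,0,0,0],[1.2,-5.2,0,0,0,0],[1.5,-6.3,0,0,0,0],[1.8,-7.4,0,0,0,0],[2,-8.4,0,0,0,0]]])

```text
time_s: 30.48
ee_pos: [0.6065, 0.119, 0.2851]
eef_rot: [-3.142, 0.0, -0.013]
force: [0.4, 0.3, -0.8]
grip_width: 0.0611
grip_force: 8.0
```

```bash
python3 -c "
from h import *
print(ctrl.get_obs()['grip_width'],go([.606,.254,.2],-.014))"
```

```text
0.06110331122337377 [-0.076 -4.501  2.836 -0.001  0.003  0.006]
```

Emit:
step_arm(plan=[[[-0.05,-1,0,0,0,0],[-0.05,-2.1,0,0,0,0],[-0.05,-3.2,0,0,0,0],[-0.05,-4.2,0,0,0,0],[-0.05,-4.5,0.4,0,0,0],[-0.05,-4.5,1.4,0,0,0],[-0.05,-4.5,2.4,0,0,0],[-0.05,-4.5,2.8,0,0,0]]])

```text
time_s: 31.15
ee_pos: [0.6053, 0.2512, 0.1963]
eef_rot: [3.139, 0.006, -0.014]
force: [-0.7, -0.2, -1.5]
grip_width: 0.0613
grip_force: 8.0
```

Emit:
step_arm(plan=[[[0,0,0,0,0,0],[0,0,0,0,0,0],[0,0,0.2,0,0,0],[0,0,0.3,0,0,0],[0,0,0.3,0,0,0],[0,0,0.3,0,0,0]]])

```text
time_s: 31.65
ee_pos: [0.6069, 0.252, 0.1923]
eef_rot: [-3.141, -0.001, -0.014]
force: [-0.1, -0.1, -0.5]
grip_width: 0.0616
grip_force: 8.0
```

```bash
python3 -c "
from h import *
print(ctrl.get_obs()['grip_width'],go([.606,.2542,.144],-.014))"
```

```text
0.061637614577091146 [-0.033 -0.073  1.609 -0.002 -0.005  0.004]
```

Emit:
step_arm(plan=[[[-0.03,-0.07,0.2,0,0,0],[-0.03,-0.07,0.4,0,0,0],[-0.03,-0.07,0.6,0,0,0],[-0.03,-0.07,0.8,0,0,0],[-0.03,-0.07,1,0,0,0],[-0.03,-0.07,1.1,0,0,0],[-0.03,-0.07,1.1,0,0,0]]])

```text
time_s: 32.23
ee_pos: [0.6056, 0.254, 0.1577]
eef_rot: [3.141, 0.001, -0.014]
force: [0.4, 0.8, -0.5]
grip_width: 0.061
grip_force: 8.0
```

Emit:
step_arm(plan=[[[0,0,0.1,0,0,0],[0,0,0.2,0,0,0],[0,0,0.3,0,0,0],[0,0,0.4,0,0,0],[0,0,0.5,0,0,0],[0,0,0.5,0,0,0]]])

```text
time_s: 32.73
ee_pos: [0.6057, 0.2541, 0.143]
eef_rot: [3.141, 0.001, -0.014]
force: [1.0, 0.1, -0.7]
grip_width: 0.0612
grip_force: 8.0
```

```bash
python3 -c "
from h import *
o=ctrl.get_obs();print(o['force'],o['moment'],o['grip_width'],o['ee_pos'])"
```

```text
[ 1.0187  0.0981 -0.6912] [ 0.1541  0.0887 -0.0334] 0.06117186259260359 [0.6057 0.2541 0.143 ]
```

Emit:
step_arm(plan=[[[0.01,0,0.07,0,0,0],[0.01,0,0.14,0,0,0],[0.01,0,0.21,0,0,0],[0.01,0,0.28,0,0,0],[0.01,0,0.28,0,0,0]]])

```text
time_s: 33.15
ee_pos: [0.6061, 0.2543, 0.135]
eef_rot: [-3.141, 0.0, -0.013]
force: [0.2, 1.9, -1.5]
grip_width: 0.0605
grip_force: 8.0
```

Emit:
step_arm(plan=[[[0,0,0.03,0,0,0],[0,0,0.06,0,0,0],[0,0,0.06,0,0,0]]])

```text
time_s: 33.4
ee_pos: [0.6063, 0.2542, 0.1336]
eef_rot: [-3.141, -0.0, -0.014]
force: [0.8, 2.8, 0.4]
grip_width: 0.0613
grip_force: 8.0
```

```bash
python3 -c "
from h import *
o=ctrl.get_obs();print(o['force'],o['moment'],o['grip_width'],o['ee_pos'])"
```

```text
[0.7962 2.7647 0.353 ] [ 0.6118 -0.1076 -0.0032] 0.06126890378371207 [0.6063 0.2542 0.1336]
```

Emit:
step_arm(plan=[[[0.01,-0.02,0.02,0,0,0],[0.01,-0.02,0.05,0,0,0],[0.01,-0.02,0.05,0,0,0]]])

```text
time_s: 33.65
ee_pos: [0.6067, 0.2544, 0.1321]
eef_rot: [3.141, -0.0, -0.014]
force: [2.5, -1.4, 1.1]
grip_width: 0.0611
grip_force: 8.0
```

Emit:
step_arm(plan=[[[0,0,0.02,0,0,0],[0,0,0.04,0,0,0],[0,0,0.04,0,0,0]]])

```text
time_s: 33.9
ee_pos: [0.6067, 0.2543, 0.1309]
eef_rot: [3.141, -0.0, -0.014]
force: [1.5, -2.8, 3.4]
grip_width: 0.061
grip_force: 8.0
```

Emit:
step_arm(plan=[[[0.005,0.012,0,0,0,0],[0.005,0.012,0.01,0,0,0]]])

```text
time_s: 34.07
ee_pos: [0.6067, 0.2543, 0.1307]
eef_rot: [-3.142, -0.0, -0.014]
force: [1.8, -2.7, 2.8]
grip_width: 0.0612
grip_force: 8.0
```

Emit:
step_arm(plan=[[[0,0,0,0,0,0],[0,0,0,0,0,0],[0,0,0,0,0,0],[0,0,0,0,0,0]]], grip=0.76)

```text
time_s: 34.4
ee_pos: [0.6064, 0.2545, 0.1303]
eef_rot: [3.142, 0.001, -0.013]
force: [-1.0, 0.7, 0.5]
grip_width: 0.0714
grip_force: 0.0
```

Emit:
step_arm(plan=[[[0,0,-1,0,0,0],[0,0,-2,0,0,0],[0,0,-3,0,0,0],[0,0,-4,0,0,0],[0,0.6,-4.3,0,0,0],[0,1.6,-4.3,0,0,0],[-0.5,2.8,-4.3,0,0,0],[-1,4,-4.3,0,0,0]]])

```text
time_s: 35.07
ee_pos: [0.5743, 0.1338, 0.2589]
eef_rot: [3.142, 0.001, -0.013]
force: [1.0, -1.0, 0.5]
grip_width: 0.0719
grip_force: 0.0
```

Emit:
step_arm(plan=[[[-0.6,1,0,0,0,0],[-1.2,2.2,0,0,0,0],[-1.8,3.3,0,0,0,0],[-2.4,4.4,0,0,0,0],[-3,5.5,0,0,0,0],[-3.5,6.4,0,0,0,0],[-3.8,6.8,0,0,0,0],[-3.8,6.8,0,0,0,0]]])

```text
time_s: 35.73
ee_pos: [0.4571, -0.0695, 0.2599]
eef_rot: [3.141, -0.0, -0.016]
force: [-0.0, 1.1, -0.5]
grip_width: 0.0716
grip_force: 0.0
```

```bash
python3 - <<'E'
from h import *
print(ctrl.get_obs()['ee_pos'],ctrl.get_obs()['eef_rot'])
look()
print(rim((.606,.254),np.arange(.13,.18,.002)),rim((.6048,.124),np.arange(.10,.14,.002),False),rim((.5685,-.377),np.arange(.08,.104,.002),False))
print(go([.5685,-.377,.2],0))
E
```

```text
[ 0.4571 -0.0695  0.2599] [ 3.1413 -0.0004 -0.0162]
top-only z0=0 [0.6311 0.2721] | joint (array([0.6069, 0.2542, 0.0847]), np.float64(0.31), 0.82, 0.69)
top-only z0=0 [ 0.569  -0.3772] | joint (array([ 0.5738, -0.3856, -0.0334]), np.float64(2.02), 1.06, 0.47)
top-only z0=0 [0.6168 0.1297] | joint (array([0.604 , 0.1243, 0.0488]), np.float64(0.56), 0.9, 0.69)
top-only z0=0 [0.5974 0.2473] | joint (array([0.5507, 0.215 , 0.157 ]), np.float64(2.53), 0.06, 0.57)
side-only [0.6566 0.191 ] 0.8
side-only [ 0.5511 -0.3456] 0.44
side-only [0.6327 0.0835] 0.75
side-only [0.6201 0.2392] 0.28
side-only [0.5562 0.194 ] 11.32
(59.7, np.float64(0.607), np.float64(0.255), np.float64(0.156)) (52.9, np.float64(0.6058), np.float64(0.126), np.float64(0.12)) (27.2, np.float64(0.5665), np.float64(-0.375), np.float64(0.102))
[ 3.788 10.293  1.977 -0.002  0.003 -0.117]
```

Two cups are nested at left, and the rim heights agree. Next is the last cup.

Emit:
step_arm(plan=[[[0.4,1,0,0,0,-0.12],[0.8,2.1,0,0,0,-0.12],[1.2,3.2,0,0,0,-0.12],[1.6,4.3,0,0,0,-0.12],[2,5.4,0,0,0,-0.12],[2.4,6.3,0.5,0,0,-0.12],[2.6,7,0.9,0,0,-0.12],[2.6,7,0.9,0,0,-0.12]]], grip=0.85)

```text
time_s: 36.7
ee_pos: [0.5335, -0.2809, 0.2286]
eef_rot: [-3.139, 0.004, -0.003]
force: [0.3, 0.5, -0.4]
grip_width: 0.0798
grip_force: 0.0
```

Emit:
step_arm(plan=[[[0.4,0.8,0.3,0,0,0],[0.9,1.7,0.6,0,0,0],[1.2,2.5,1,0,0,0],[1.2,3.29,1.07,0,0,0],[1.2,3.29,1.07,0,0,0],[1.2,3.29,1.07,0,0,0]]])

```text
time_s: 37.2
ee_pos: [0.5696, -0.3771, 0.1997]
eef_rot: [-3.141, 0.001, -0.001]
force: [-0.5, 1.0, 0.5]
grip_width: 0.0797
grip_force: 0.0
```

```bash
python3 -c "
from h import *
print(go([.569,-.377,.063],0))"
```

```text
[-0.017  0.     4.558 -0.008  0.008 -0.011]
```

Emit:
step_arm(plan=[[[0,0,1,0,0,0],[0,0,2,0,0,0],[0,0,3,0,0,0],[0,0,4,0,0,0],[0,0,4.56,0,0,0],[0,0,4.56,0,0,0],[0,0,4.56,0,0,0],[0,0,4.56,0,0,0]]])

```text
time_s: 37.87
ee_pos: [0.5704, -0.3772, 0.066]
eef_rot: [3.14, -0.002, -0.0]
force: [-0.7, 0.4, 0.8]
grip_width: 0.0799
grip_force: 0.0
```

Emit:
step_arm(plan=[[[0,0,0,0,0,0],[0,0,0,0,0,0],[0,0,0,0,0,0],[0,0,0,0,0,0],[0,0,0,0,0,0]]], grip=0)

```text
time_s: 38.28
ee_pos: [0.5696, -0.3778, 0.0646]
eef_rot: [3.141, -0.001, -0.001]
force: [-0.2, 0.3, 3.8]
grip_width: 0.061
grip_force: 8.0
```

Emit:
step_arm(plan=[[[0,0,-0.3,0,0,0],[0,0,-1,0,0,0],[0,0,-2,0,0,0],[0,0,-3,0,0,0],[0,0,-4,0,0,0],[0,0,-5,0,0,0],[0,0,-6,0,0,0],[0,0,-7.4,0,0,0]]])

```text
time_s: 38.95
ee_pos: [0.5685, -0.3769, 0.2851]
eef_rot: [-3.139, 0.003, -0.001]
force: [0.3, -0.8, -1.2]
grip_width: 0.0608
grip_force: 8.0
```

Emit:
step_arm(plan=[[[0,-0.8,0,0,0,0.12],[0.1,-1.8,0,0,0,0.12],[0.2,-2.9,0,0,0,0.12],[0.3,-4,0,0,0,0.12],[0.4,-5,0,0,0,0.12],[0.5,-6,0,0,0,0.12],[0.6,-7,0,0,0,0.12],[0.7,-8,0,0,0,0.12]]])

```text
time_s: 39.62
ee_pos: [0.5903, -0.1359, 0.2858]
eef_rot: [-3.142, 0.0, -0.014]
force: [0.4, -0.1, -0.8]
grip_width: 0.0611
grip_force: 8.0
```

Emit:
step_arm(plan=[[[0.1,-1,0,0,0,0],[0.2,-2,0,0,0,0],[0.3,-3,0,0,0,0],[0.4,-4.1,0,0,0,0],[0.5,-5.2,0,0,0,0],[0.5,-6.3,0,0,0,0],[0.5,-7.4,0,0,0,0],[0.5,-8,0,0,0,0]]])

```text
time_s: 40.28
ee_pos: [0.6083, 0.1055, 0.2857]
eef_rot: [-3.141, 0.0, -0.012]
force: [0.2, -0.0, -1.4]
grip_width: 0.0613
grip_force: 8.0
```

```bash
python3 -c "
from h import *
print(ctrl.get_obs()['grip_width'],go([.605,.1243,.192],-.014))"
```

```text
0.06125329514105054 [-0.116 -0.624  3.124 -0.004  0.003  0.022]
```

Emit:
step_arm(plan=[[[-0.1,-0.63,0,0,0,0],[-0.1,-0.63,0.8,0,0,0],[-0.1,-0.63,1.6,0,0,0],[-0.1,-0.63,2.4,0,0,0],[-0.1,-0.63,3.1,0,0,0],[-0.1,-0.63,3.1,0,0,0],[-0.1,-0.63,3.1,0,0,0],[-0.1,-0.63,3.1,0,0,0]]])

```text
time_s: 40.95
ee_pos: [0.6066, 0.1213, 0.1942]
eef_rot: [-3.141, -0.002, -0.014]
force: [-0.2, -0.2, -0.1]
grip_width: 0.061
grip_force: 8.0
```

```bash
python3 -c "
from h import *
print(go([.605,.1243,.144],-.014))"
```

```text
[-0.059 -0.099  1.674 -0.003 -0.019  0.003]
```

Emit:
step_arm(plan=[[[-0.05,-0.09,0.2,0,0,0],[-0.05,-0.09,0.4,0,0,0],[-0.05,-0.09,0.6,0,0,0],[-0.05,-0.09,0.8,0,0,0],[-0.05,-0.09,1,0,0,0],[-0.05,-0.09,1.1,0,0,0],[-0.05,-0.09,1.1,0,0,0],[-0.05,-0.09,1.1,0,0,0]]])

```text
time_s: 41.62
ee_pos: [0.6047, 0.124, 0.1593]
eef_rot: [3.142, 0.0, -0.014]
force: [-0.0, 0.5, -0.5]
grip_width: 0.061
grip_force: 8.0
```

```bash
python3 -c "
from h import *
o=ctrl.get_obs();print(o['moment']);print(go([.605,.1243,.143],-.014))"
```

```text
[-0.0153  0.1602  0.0038]
[ 0.011 -0.012  0.542  0.     0.001  0.003]
```

Emit:
step_arm(plan=[[[0.01,-0.01,0.1,0,0,0],[0.01,-0.01,0.2,0,0,0],[0.01,-0.01,0.3,0,0,0],[0.01,-0.01,0.4,0,0,0],[0.01,-0.01,0.5,0,0,0],[0.01,-0.01,0.6,0,0,0],[0.01,-0.01,0.6,0,0,0]]])

```text
time_s: 42.2
ee_pos: [0.6047, 0.1242, 0.1405]
eef_rot: [3.141, 0.001, -0.014]
force: [0.1, 0.5, -1.1]
grip_width: 0.0613
grip_force: 8.0
```

Emit:
step_arm(plan=[[[0,0,0.06,0,0,0],[0,0,0.12,0,0,0],[0,0,0.18,0,0,0],[0,0,0.18,0,0,0]]])

```text
time_s: 42.53
ee_pos: [0.605, 0.1243, 0.1357]
eef_rot: [-3.141, -0.0, -0.014]
force: [0.5, 0.0, -1.3]
grip_width: 0.0611
grip_force: 8.0
```

```bash
python3 -c "
from h import *
o=ctrl.get_obs();print(o['force'],o['moment'],o['ee_pos'])"
```

```text
[ 0.509   0.0301 -1.3497] [ 0.1555 -0.1458 -0.0094] [0.605  0.1243 0.1357]
```

Emit:
step_arm(plan=[[[0,0,0.04,0,0,0],[0,0,0.08,0,0,0],[0,0,0.1,0,0,0],[0,0,0.1,0,0,0]]])

```text
time_s: 42.87
ee_pos: [0.6053, 0.1242, 0.1332]
eef_rot: [-3.142, -0.001, -0.014]
force: [4.2, -0.8, 1.8]
grip_width: 0.061
grip_force: 8.0
```

Emit:
step_arm(plan=[[[0,0,0.02,0,0,0],[0,0,0.03,0,0,0],[0,0,0.03,0,0,0]]])

```text
time_s: 43.12
ee_pos: [0.6052, 0.1241, 0.1323]
eef_rot: [3.141, -0.001, -0.014]
force: [3.9, -0.8, 3.3]
grip_width: 0.0615
grip_force: 8.0
```

Emit:
step_arm(plan=[[[0.025,0.005,0,0,0,0],[0.025,0.005,0,0,0,0],[0.025,0.005,0.02,0,0,0],[0.025,0.005,0.02,0,0,0]]])

```text
time_s: 43.45
ee_pos: [0.6056, 0.1241, 0.1313]
eef_rot: [3.142, 0.0, -0.014]
force: [4.9, -0.0, 0.1]
grip_width: 0.0612
grip_force: 8.0
```

Emit:
step_arm(plan=[[[0,0,0.02,0,0,0],[0,0,0.02,0,0,0],[0,0,0.02,0,0,0]]])

```text
time_s: 43.7
ee_pos: [0.6057, 0.1241, 0.1308]
eef_rot: [3.142, -0.0, -0.014]
force: [4.0, -1.0, 1.2]
grip_width: 0.0612
grip_force: 8.0
```

Emit:
step_arm(plan=[[[0.025,0,0,0,0,0],[0.025,0,0.01,0,0,0],[0.025,0,0.015,0,0,0],[0.025,0,0.015,0,0,0]]])

```text
time_s: 44.03
ee_pos: [0.6062, 0.1241, 0.1302]
eef_rot: [3.141, 0.001, -0.014]
force: [0.2, -0.7, 1.0]
grip_width: 0.0606
grip_force: 8.0
```

Emit:
step_arm(plan=[[[0,0,0,0,0,0],[0,0,0,0,0,0],[0,0,0,0,0,0],[0,0,0,0,0,0]]], grip=0.76)

```text
time_s: 44.37
ee_pos: [0.6063, 0.1241, 0.1302]
eef_rot: [-3.142, 0.0, -0.014]
force: [-0.0, -0.1, 1.3]
grip_width: 0.0713
grip_force: 0.0
```

Emit:
step_arm(plan=[[[0,0,-1,0,0,0],[0,0,-2,0,0,0],[0,0,-3,0,0,0],[0,0,-4,0,0,0],[0,0.6,-4.3,0,0,0],[-0.8,1.6,-4.3,0,0,0],[-1.6,2.6,-4.3,0,0,0],[-2.4,3.6,-4.3,0,0,0]]])

```text
time_s: 45.03
ee_pos: [0.5317, 0.0162, 0.2591]
eef_rot: [3.142, 0.0, -0.013]
force: [1.5, -0.6, 0.8]
grip_width: 0.0712
grip_force: 0.0
```

Emit:
step_arm(plan=[[[-0.8,0.7,0,0,0,-1],[-1.6,1.2,0,0,0,-2],[-2.4,1.2,0,0,0,-3],[-3.2,1.2,0,0,0,-4],[-4,1.2,0,0,0,-5],[-4,1.2,0,0,0,-6],[-4,1.2,0,0,0,-7],[-4,1.2,0,0,0,-8]]])

```text
time_s: 45.7
ee_pos: [0.4122, -0.0173, 0.2598]
eef_rot: [3.141, -0.001, 0.829]
force: [0.5, 0.4, -0.3]
grip_width: 0.0713
grip_force: 0.0
```

```bash
cat >> h.py <<'E'
def bar():
    for n in('top','side'):
        for d in masks('busbar',n)[:2]:
            v,u=np.nonzero(d['pixels']); P=np.array([atz(n,(a,b),.010)[:2] for a,b in zip(u,v)])
            (c,s,a)=cv2.minAreaRect((P*1000).astype(np.float32)); w,V=np.linalg.eigh(np.cov(P.T)); ax=V[:,1]
            print('bar',n,P.mean(0),'rect',np.round(c,1),np.round(s,1),'axis deg',np.degrees(np.arctan2(ax[1],ax[0])),round(float(d['confidence']),2))
E
python3 - <<'E'
from h import *
print(ctrl.get_obs()['ee_pos'],ctrl.get_obs()['eef_rot'])
print(rim((.606,.254),np.arange(.13,.18,.002)),rim((.6048,.124),np.arange(.13,.18,.002),False))
bar()
print(len(masks('cup1','top')),[cen(d) for d in masks('cup1','top')])
t=cv2.imread('pics/r_top.png')[130:260,130:360];s=cv2.imread('pics/r_side.png')[170:300,160:320]
cv2.imwrite('pics/c6.png',np.hstack([cv2.resize(t[:,:,::-1],(460,260),interpolation=3),cv2.resize(s[:,:,::-1],(320,260),interpolation=3)]))
E
```

```text
[ 0.4122 -0.0173  0.2598] [ 3.1409 -0.0006  0.8292]
(59.6, np.float64(0.607), np.float64(0.255), np.float64(0.156)) (46.3, np.float64(0.6048), np.float64(0.126), np.float64(0.158))
bar top [ 0.5891 -0.1403] rect [ 588.2 -141.2] [ 33.7 127.4] axis deg 94.21405036920368 0.6
bar side [ 0.5852 -0.134 ] rect [ 585.1 -135. ] [ 29.6 133.3] axis deg 96.93524565040642 0.76
4 [(array([219.3872, 174.3628]), 452), (array([171.0797, 175.2013]), 477), (array([179.4928, 185.9565]), 69), (array([224.94, 186.28]), 50)]
```

View pics/c6.png

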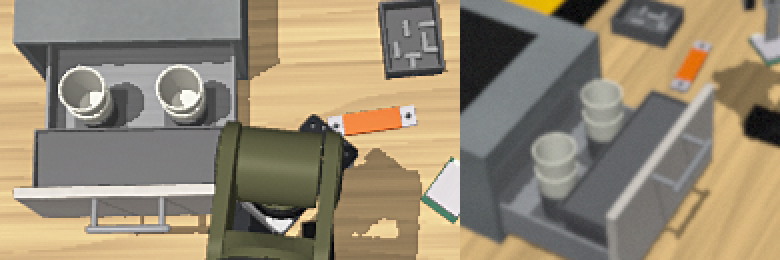

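Both stacks stand upright. The busbar is at about full-image (316.5,190), with its long axis about 97° from world x. I'll compute the grasp.

```bash
python3 - <<'E'
from h import *
print(tri((275.08,202.96),(315.5,189.97)),tri((275.08,202.96),(316.5,190.25)))
print('bin front',atz('top',(350,169),.0),atz('top',(322,168),.0))
# panel top edge: shelf edges in top view crops
a=atz('top',(294.5,193),.01);b=atz('top',(338.5,187.5),.01);print(a,b,np.degrees(np.arctan2((a-b)[1],(a-b)[0])))
p,e=tri((160+248/2,170+87/2),(130+215/2,130+195/2));print('panel corner?',p,e)
print(go([.587,-.138,.15],1.693))
E
```

```text
(array([ 0.589 , -0.1418,  0.003 ]), [1.0, 1.0]) (array([ 0.5896, -0.1447,  0.0001]), [0.2, 0.2])
bin front [ 0.6522 -0.2478  0.    ] [ 0.6579 -0.1642  0.    ]
[ 0.5809 -0.0789  0.01  ] [ 0.5936 -0.2093  0.01  ] 95.54351514935409
panel corner? [0.4493 0.0743 0.1927] [0.1, 0.1]
[ 1.017  6.999  3.645 -0.    -0.    -8.325]
```

Emit:
step_arm(plan=[[[0.15,0.9,0.4,0,0,-1.1],[0.3,1.8,0.8,0,0,-2.2],[0.45,2.7,1.2,0,0,-3.3],[0.6,3.6,1.6,0,0,-4.4],[0.7,4.5,2,0,0,-5.5],[0.8,5.4,2.4,0,0,-6.6],[0.9,6.3,3,0,0,-7.6],[1,7,3.3,0,0,-8.15]]], grip=0.6)

```text
time_s: 46.67
ee_pos: [0.5877, -0.139, 0.1579]
eef_rot: [-3.139, -0.001, 1.681]
force: [-0.6, -0.6, -0.2]
grip_width: 0.0562
grip_force: 0.0
```

Emit:
step_arm(plan=[[[0,0,0,0,0,0],[0,0,0,0,0,0]]])

```text
time_s: 46.83
ee_pos: [0.5868, -0.1381, 0.1592]
eef_rot: [-3.14, -0.001, 1.674]
force: [0.8, -0.2, 0.2]
grip_width: 0.0558
grip_force: 0.0
```

```bash
python3 -c "
from h import *
print(go([.5875,-.140,.003],1.68))"
```

```text
[-0.071  0.027  5.206 -0.019 -0.008 -0.053]
```

Emit:
step_arm(plan=[[[-0.06,0.03,1,0,0,0],[-0.06,0.03,2,0,0,0],[-0.06,0.03,3,0,0,0],[-0.06,0.03,4,0,0,0],[-0.06,0.03,4.8,0,0,0],[-0.06,0.03,5.1,0,0,0],[-0.06,0.03,5.15,0,0,0],[-0.06,0.03,5.15,0,0,0]]])

```text
time_s: 47.5
ee_pos: [0.5884, -0.1394, 0.0072]
eef_rot: [3.141, 0.0, 1.677]
force: [-0.1, -0.5, 0.7]
grip_width: 0.0562
grip_force: 0.0
```

Emit:
step_arm(plan=[[[0,0,0.03,0,0,0],[0,0,0.03,0,0,0]]])

```text
time_s: 47.67
ee_pos: [0.5889, -0.1397, 0.0068]
eef_rot: [3.139, 0.001, 1.677]
force: [0.1, -0.1, -0.3]
grip_width: 0.0561
grip_force: 0.0
```

Emit:
step_arm(plan=[[[0,0,0,0,0,0],[0,0,0,0,0,0],[0,0,0,0,0,0],[0,0,0,0,0,0],[0,0,0,0,0,0]]], grip=0, squeeze=25)

```text
time_s: 48.08
ee_pos: [0.5881, -0.1396, 0.0052]
eef_rot: [3.141, 0.0, 1.678]
force: [-1.3, -0.1, 1.0]
grip_width: 0.0313
grip_force: 25.0
```

Emit:
step_arm(plan=[[[0,0,0,0,0,0],[0,0,0,0,0,0],[0,0,0.1,0,0,0],[0,0,0.1,0,0,0]]], grip=0.5)

```text
time_s: 48.42
ee_pos: [0.5878, -0.1395, 0.0014]
eef_rot: [-3.141, -0.0, 1.678]
force: [-0.4, -0.0, -0.6]
grip_width: 0.0465
grip_force: 0.0
```

Emit:
step_arm(plan=[[[0,0,0,0,0,0],[0,0,0,0,0,0],[0,0,0,0,0,0],[0,0,0,0,0,0]]], grip=0)

```text
time_s: 48.75
ee_pos: [0.5881, -0.1396, 0.002]
eef_rot: [3.142, 0.0, 1.678]
force: [-0.5, 0.2, -1.3]
grip_width: 0.0314
grip_force: 25.0
```

Emit:
step_arm(plan=[[[0,0,-0.3,0,0,0],[0,0,-1,0,0,0],[0,0,-2,0,0,0],[0,0,-3,0,0,0],[0,0,-4,0,0,0],[0,0,-5,0,0,0],[0,0,-6,0,0,0],[0,0,-7.4,0,0,0]]])

```text
time_s: 49.42
ee_pos: [0.587, -0.1392, 0.2241]
eef_rot: [-3.139, -0.001, 1.678]
force: [0.6, -0.1, -1.5]
grip_width: 0.0311
grip_force: 25.0
```

```bash
python3 -c "
from h import *
print(go([.514,.190,.225],1.558))"
```

```text
[11.172 -1.25  -0.015 -0.026 -0.009  1.142]
```

Emit:
step_arm(plan=[[[0.6,0,0,0,0,0.3],[1.4,-0.2,0,0,0,0.5],[2.3,-0.3,0,0,0,0.7],[3.3,-0.4,0,0,0,0.9],[4.3,-0.5,0,0,0,1.14],[5.3,-0.6,0,0,0,1.14],[6.2,-0.7,0,0,0,1.14],[7,-0.8,0,0,0,1.14]]])

```text
time_s: 50.08
ee_pos: [0.5411, 0.0683, 0.2245]
eef_rot: [3.141, -0.0, 1.559]
force: [-0.2, 0.8, -1.8]
grip_width: 0.032
grip_force: 25.0
```

```bash
python3 -c "
from h import *
print(go([.514,.190,.225],1.558))"
```

```text
[ 4.046 -0.954 -0.018  0.006 -0.001  0.007]
```

Emit:
step_arm(plan=[[[0.8,-0.2,0,0,0,0],[1.7,-0.4,0,0,0,0],[2.7,-0.6,0,0,0,0],[3.6,-0.9,0,0,0,0],[4.05,-0.95,0,0,0,0],[4.05,-0.95,0.6,0,0,0],[4.05,-0.95,1.2,0,0,0],[4.05,-0.95,1.2,0,0,0]]])

```text
time_s: 50.75
ee_pos: [0.5137, 0.1881, 0.185]
eef_rot: [-3.137, 0.001, 1.559]
force: [0.1, 0.4, -1.7]
grip_width: 0.0314
grip_force: 25.0
```

```bash
python3 - <<'E'
from h import *
print(ctrl.get_obs()['ee_pos'],go([.514,.190,.14],1.558))
shot('side','s7.png');shot('top','t7.png')
b=cv2.imread('pics/s7.png')[185:305,190:310];t=cv2.imread('pics/t7.png')[150:250,135:255]
cv2.imwrite('pics/c7.png',np.hstack([cv2.resize(b,(380,380),interpolation=3),cv2.resize(t,(400,380),interpolation=3)]))
E
```

```text
[0.5137 0.1881 0.185 ] [ 0.066  0.015  1.501 -0.04   0.014  0.006]
```

View pics/c7.png

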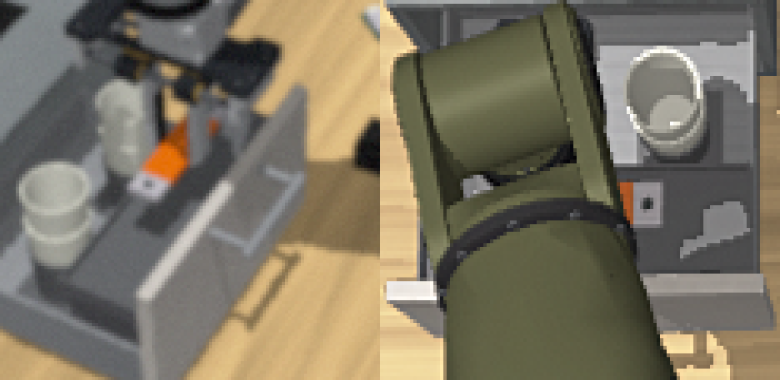

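The busbar is level and squared above the shelf. Lowering it.

Emit:
step_arm(plan=[[[0.04,0,0.3,0,0,0],[0.04,0,0.6,0,0,0],[0.04,0,0.9,0,0,0],[0.04,0,1.2,0,0,0],[0.04,0,1.5,0,0,0],[0.04,0,1.6,0,0,0],[0.04,0,1.6,0,0,0]]])

```text
time_s: 51.43
ee_pos: [0.5145, 0.1896, 0.1386]
eef_rot: [-3.14, 0.0, 1.558]
force: [0.1, -0.7, -1.8]
grip_width: 0.0317
grip_force: 25.0
```

Emit:
step_arm(plan=[[[0,0,0.08,0,0,0],[0,0,0.16,0,0,0],[0,0,0.24,0,0,0],[0,0,0.3,0,0,0],[0,0,0.3,0,0,0]]])

```text
time_s: 51.85
ee_pos: [0.5148, 0.1897, 0.1303]
eef_rot: [-3.141, 0.0, 1.558]
force: [0.1, 0.4, -0.4]
grip_width: 0.0316
grip_force: 25.0
```

Emit:
step_arm(plan=[[[0,0,0.05,0,0,0],[0,0,0.1,0,0,0],[0,0,0.15,0,0,0],[0,0,0.15,0,0,0]]])

```text
time_s: 52.18
ee_pos: [0.5147, 0.1897, 0.1258]
eef_rot: [-3.141, 0.0, 1.558]
force: [-0.2, 0.1, -0.2]
grip_width: 0.0319
grip_force: 25.0
```

Emit:
step_arm(plan=[[[0,0,0.03,0,0,0],[0,0,0.06,0,0,0],[0,0,0.08,0,0,0],[0,0,0.08,0,0,0]]])

```text
time_s: 52.52
ee_pos: [0.5148, 0.1897, 0.1236]
eef_rot: [-3.141, 0.0, 1.558]
force: [0.4, 0.9, -1.3]
grip_width: 0.0317
grip_force: 25.0
```

Emit:
step_arm(plan=[[[0,0,0.03,0,0,0],[0,0,0.06,0,0,0],[0,0,0.06,0,0,0]]])

```text
time_s: 52.77
ee_pos: [0.5154, 0.1898, 0.1228]
eef_rot: [3.14, -0.0, 1.558]
force: [-0.8, -1.0, 6.5]
grip_width: 0.0317
grip_force: 25.0
```

Emit:
step_arm(plan=[[[0,0,0.02,0,0,0],[0,0,0.04,0,0,0],[0,0,0.04,0,0,0]]])

```text
time_s: 53.02
ee_pos: [0.516, 0.1898, 0.1227]
eef_rot: [3.138, -0.001, 1.558]
force: [-2.2, -3.5, 15.4]
grip_width: 0.0311
grip_force: 25.0
```

Emit:
step_arm(plan=[[[0,0,-0.05,0,0,0],[0,0,-0.05,0,0,0]]])

```text
time_s: 53.18
ee_pos: [0.5151, 0.1898, 0.1228]
eef_rot: [3.141, -0.0, 1.558]
force: [-1.4, -0.7, 8.5]
grip_width: 0.0316
grip_force: 25.0
```

Emit:
step_arm(plan=[[[0,0,0,0,0,0],[0,0,0,0,0,0],[0,0,0,0,0,0],[0,0,0,0,0,0]]], grip=0.46)

```text
time_s: 53.52
ee_pos: [0.5147, 0.1897, 0.122]
eef_rot: [-3.141, 0.0, 1.558]
force: [-0.1, -0.5, 0.5]
grip_width: 0.0434
grip_force: 0.0
```

Emit:
step_arm(plan=[[[0,0,-1,0,0,0],[0,0,-2,0,0,0],[0,0,-3,0,0,0],[0,0,-4,0,0,0],[0,-1,-4.2,0,0,0],[-1,-2,-4.2,0,0,0],[-2,-3,-4.2,0,0,0],[-3,-3.5,-4.2,0,0,0]]])

```text
time_s: 54.18
ee_pos: [0.4063, 0.1006, 0.248]
eef_rot: [-3.141, -0.0, 1.56]
force: [1.0, -0.7, -0.4]
grip_width: 0.0432
grip_force: 0.0
```

Emit:
step_arm(plan=[[[-1,-0.3,0,0,0,0],[-2,-0.6,0,0,0,0],[-3,-1,0,0,0,0],[-3,-1,0,0,0,0]]])

```text
time_s: 54.52
ee_pos: [0.3762, 0.0083, 0.2484]
eef_rot: [3.141, 0.001, 1.555]
force: [0.6, 0.7, 0.0]
grip_width: 0.0431
grip_force: 0.0
```

```bash
python3 - <<'E'
from h import *
print(ctrl.get_obs()['ee_pos'],ctrl.get_obs()['eef_rot'])
shot('side','s8.png');shot('top','t8.png')
print(tri(*[cen(masks('busbar',n)[0])[0] for n in('side','top')]))
b=cv2.imread('pics/s8.png')[185:305,190:310];t=cv2.imread('pics/t8.png')[150:270,135:261]
cv2.imwrite('pics/c8.png',np.hstack([cv2.resize(b,(380,380),interpolation=3),cv2.resize(t,(400,380),interpolation=3)]))
print(go([.4145,.192,.21],1.571))
E
```

```text
[0.3762 0.0083 0.2484] [3.1412 0.0007 1.5553]
(array([0.5171, 0.1867, 0.1214]), [0.5, 0.5])
[ 6.018  1.147  1.276  0.001 -0.002 -0.12 ]
```

View pics/c8.png

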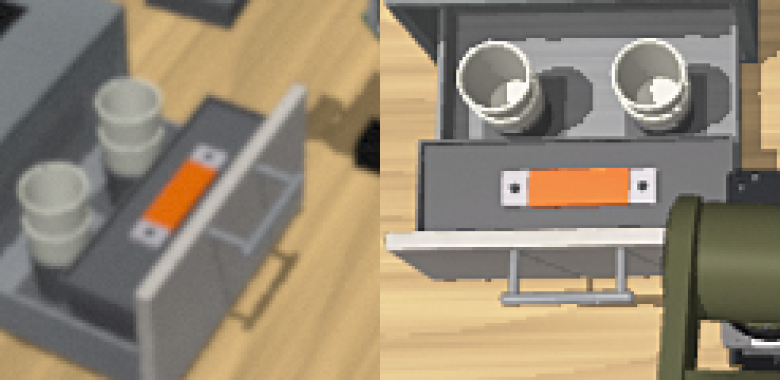

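The busbar lies flat and centred on the shelf, and both cup stacks are upright. Next I'll grip the handle and slide the drawer shut.

Emit:
step_arm(plan=[[[1,0.2,0,0,0,0],[2.1,0.4,0,0,0,0],[3.2,0.6,0,0,0,0],[4.3,0.8,0.2,0,0,0],[5.3,1,0.6,0,0,0],[6,1.15,1,0,0,0],[6,1.15,1.25,0,0,0],[6,1.15,1.25,0,0,0]]], grip=0.42)

```text
time_s: 55.38
ee_pos: [0.4134, 0.1923, 0.2087]
eef_rot: [-3.138, 0.001, 1.562]
force: [-0.2, -0.2, -0.5]
grip_width: 0.0395
grip_force: 0.0
```

Emit:
step_arm(plan=[[[0,0,0,0,0,0],[0,0,0,0,0,0]]])

```text
time_s: 55.55
ee_pos: [0.4145, 0.1907, 0.2113]
eef_rot: [3.141, -0.0, 1.558]
force: [-0.5, -1.0, 1.0]
grip_width: 0.0392
grip_force: 0.0
```

```bash
python3 -c "
from h import *
print(go([.4145,.192,.138],1.562))"
```

```text
[ 0.042 -0.001  2.443  0.006 -0.001 -0.037]
```

Emit:
step_arm(plan=[[[0.03,0,0.5,0,0,0],[0.03,0,1.2,0,0,0],[0.03,0,1.9,0,0,0],[0.03,0,2.43,0,0,0],[0.03,0,2.43,0,0,0],[0.03,0,2.43,0,0,0]]])

```text
time_s: 56.05
ee_pos: [0.4146, 0.1914, 0.1385]
eef_rot: [3.142, -0.0, 1.557]
force: [1.0, -0.4, 0.3]
grip_width: 0.0398
grip_force: 0.0
```

Emit:
step_arm(plan=[[[0,0,0,0,0,0],[0,0,0,0,0,0],[0,0,0,0,0,0],[0,0,0,0,0,0],[0,0,0,0,0,0]]], grip=0, squeeze=15)

```text
time_s: 56.47
ee_pos: [0.415, 0.192, 0.1384]
eef_rot: [3.14, -0.0, 1.558]
force: [4.7, -0.9, 0.4]
grip_width: 0.0103
grip_force: 15.0
```

Emit:
step_arm(plan=[[[0,0.1,0,0,0,0],[0,0.25,0,0,0,0],[0,0.45,0,0,0,0],[0,0.7,0,0,0,0],[0,0.95,0,0,0,0],[0,1.2,0,0,0,0],[0,1.45,0,0,0,0],[0,1.7,0,0,0,0]]])

```text
time_s: 57.13
ee_pos: [0.466, 0.1913, 0.1384]
eef_rot: [3.141, -0.0, 1.558]
force: [-3.6, -0.2, 7.1]
grip_width: 0.0103
grip_force: 15.0
```

Emit:
step_arm(plan=[[[0,0.25,0,0,0,0],[0,0.5,0,0,0,0],[0,0.75,0,0,0,0],[0,1,0,0,0,0],[0,1.25,0,0,0,0],[0,1.5,0,0,0,0],[0,1.75,0,0,0,0],[0,2,0,0,0,0]]])

```text
time_s: 57.8
ee_pos: [0.5259, 0.1907, 0.1384]
eef_rot: [3.141, -0.0, 1.558]
force: [-2.4, 0.6, 6.6]
grip_width: 0.0104
grip_force: 15.0
```

Emit:
step_arm(plan=[[[0,0.25,0,0,0,0],[0,0.5,0,0,0,0],[0,0.75,0,0,0,0],[0,1,0,0,0,0],[0,1.25,0,0,0,0],[0,1.5,0,0,0,0],[0,1.75,0,0,0,0],[0,2,0,0,0,0]]])

```text
time_s: 58.47
ee_pos: [0.5859, 0.1899, 0.1384]
eef_rot: [3.141, -0.0, 1.558]
force: [-2.7, 0.3, 5.9]
grip_width: 0.0101
grip_force: 15.0
```

Emit:
step_arm(plan=[[[0,0.15,0,0,0,0],[0,0.3,0,0,0,0],[0,0.4,0,0,0,0],[0,0.5,0,0,0,0],[0,0.5,0,0,0,0]]])

```text
time_s: 58.88
ee_pos: [0.6012, 0.1898, 0.1384]
eef_rot: [3.14, -0.001, 1.558]
force: [2.1, 1.1, 5.4]
grip_width: 0.0105
grip_force: 15.0
```

Emit:
step_arm(plan=[[[0,0.05,0,0,0,0],[0,0.1,0,0,0,0],[0,0.14,0,0,0,0],[0,0.14,0,0,0,0]]])

```text
time_s: 59.22
ee_pos: [0.6051, 0.1897, 0.1384]
eef_rot: [3.141, -0.001, 1.558]
force: [0.2, 0.9, 6.0]
grip_width: 0.0105
grip_force: 15.0
```

Emit:
step_arm(plan=[[[0,0.03,0,0,0,0],[0,0.06,0,0,0,0],[0,0.06,0,0,0,0]]])

```text
time_s: 59.47
ee_pos: [0.6051, 0.1897, 0.1383]
eef_rot: [-3.138, 0.0, 1.559]
force: [-14.3, -0.8, 12.8]
grip_width: 0.0103
grip_force: 15.0
```

The drawer is against its stop after 190 mm of travel. Releasing and retreating.

Emit:
step_arm(plan=[[[0,0,0,0,0,0],[0,0,0,0,0,0],[0,0,0,0,0,0],[0,0,0,0,0,0]]], grip=0.4)

```text
time_s: 59.8
ee_pos: [0.6065, 0.1894, 0.1376]
eef_rot: [-3.141, 0.0, 1.558]
force: [-0.5, -0.3, -0.3]
grip_width: 0.0334
grip_force: 0.0
```

Emit:
step_arm(plan=[[[0,-0.04,-1,0,0,0],[0,-0.04,-2,0,0,0],[0,-0.04,-3,0,0,0],[0,-0.04,-4,0,0,0],[-1,-1,-4.2,0,0,0],[-2,-2,-4.2,0,0,0],[-3,-3,-4.2,0,0,0],[-4,-4,-4.2,0,0,0]]])

```text
time_s: 60.47
ee_pos: [0.4852, 0.0718, 0.2635]
eef_rot: [3.142, 0.0, 1.559]
force: [0.6, -0.5, 0.5]
grip_width: 0.0372
grip_force: 0.0
```

Emit:
step_arm(plan=[[[-0.8,-0.8,0,0,0,0],[-1.6,-1.6,0,0,0,0],[-2.4,-2.4,0,0,0,0],[-3,-3,0,0,0,0],[-3,-3,0,0,0,0]]])

```text
time_s: 60.88
ee_pos: [0.3936, -0.018, 0.2643]
eef_rot: [3.141, 0.001, 1.556]
force: [-1.0, 0.9, -0.1]
grip_width: 0.0376
grip_force: 0.0
```

```bash
python3 - <<'E'
from h import *
print(ctrl.get_obs()['ee_pos'])
shot('side','s9.png');shot('top','t9.png')
a=cv2.imread('pics/t9.png')[30:330,100:480];b=cv2.imread('pics/s9.png')[130:330,90:340]
cv2.imwrite('pics/c9.png',np.hstack([cv2.resize(a,(440,347),interpolation=3),cv2.resize(b,(350,347),interpolation=3)]))
E
```

```text
[ 0.3936 -0.018   0.2643]
```

View pics/c9.png

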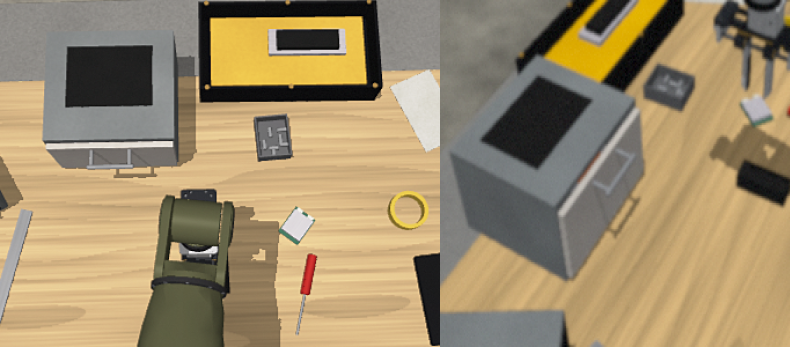

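The drawer is shut (handle at 110,158 in the left crop), all cups and the busbar are gone from the bench, and the other items are where they were. Handing in.

```bash
python3 -c "
from station import ctrl
print(ctrl.hand_in())"
```

```text
the job is handed in; nothing more can be done
None
```

The job is done and handed in at about 61 s: all four cups are nested two to a holder, the busbar lies flat on the shelf, the drawer is shut against its stop, and the other bench items look unmoved in the final pictures.

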